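# Bar and latch the core box

### The job

Lift the aluminium clamp bar off its hook, lay it flat on the bench and let go, then take it afresh and seat it level, fully down and roughly centred in the two open saddles over the wooden core box while the latch lever is still in its first (open) notch. Then lock it: pull up the lever's spring-loaded black grip, swing the lever round to the notch that is marked by the yellow post, and let the grip drop fully home in that notch. Leave the tin, the spray bottle, the scoop and the riddle on the bench where they are.

Things in the scene. Friction and masses are not known exactly. Their poses are not given: they have to be found in the camera images.
- bar: Loose clamp bar: aluminium, 26 x 26 x 150 mm, red foot end, dark steel ring eye at the other end (180 mm overall, 0.25 to 0.5 kg). Origin: middle of the square bar; z axis along the bar towards the eye, x axis along the eye's hole. It starts hanging upright from the hook by its eye, middle 156 mm above the bench.
- bar_eye (a point): Centre of the bar's eye, 88 mm from the bar's middle. The eye is a ring of 7 mm wire, 21 mm inside and 35 mm outside diameter, in the bar's own y-z plane.
- bar_foot (a point): Centre of the bar's red foot face, 75 mm from the bar's middle.
- stand: Green hook stand fixed to the bench: foot plate 80 x 80 mm, post of 20 mm diameter and 280 mm height. Origin at the post's foot; the hook is a 7 mm steel rod at 250 mm height that points along the stand's -x axis; the bar hangs on it 100 mm in front of the post, the eye's hole around the rod.
- hook_tip (a point): End of the hook, 124 mm in front of the post. The last 12 mm of the rod slope up by 5 mm, so the eye must be raised about 9 mm (6 to 13 mm) and then drawn off along the stand's -x axis.
- fixture: Green clamping fixture fixed to the bench: base plate 270 x 310 x 20 mm, on it a wooden core box (82 x 100 mm, top at 62 mm), two saddles, a notched gate and the lever. Its x axis is the direction of the seated bar.
- seat (a point): Where the bar's middle belongs: midway between the saddles, 88 mm above the bench, with the fixture's axes. The bar lies along x, eye at either end. Saddles at x = -50 and +50 mm (12 mm thick), each an open-topped slot 33 mm wide in y, floor 75 mm and cheek tops 97 mm above the bench. The seated bar's top is at 101 mm.
- lever (a joint): Swing of the latch lever about its vertical pivot, rad, anticlockwise seen from above. Notches at 0 (open, the start), 1.2 and 1.6. A yellow latch dog on the lever swings about 9 mm over the seated bar's end when the lever is at 1.2 or 1.6; at 0 it is clear of the saddles.
- pivot (a point): The lever's vertical pivot axis, 100 mm above the bench. The grip travels on a circle of 120 mm radius round it.
- plunger (a joint): Lift of the spring-loaded grip, m: 0 fully down (pin in a notch), 0.012 with the pin resting on the gate between notches, 0.020 at most. Lifting takes 6 to 11 N. The pin (12 mm, tapered tip) enters 12 mm deep slots 16 mm wide, so it must be raised by at least 13 mm before the lever will swing.
- grip (a point): Middle of the black grip at the lever's end, an upright cylinder 30 mm in diameter with a 36 mm cap; it spans 120 to 173 mm above the bench and this point is at 147 mm when the grip is down. The steel arm lies below it, top at 119 mm.
- mark_yellow: Yellow post, 26 mm in diameter, 48 mm high, origin at its foot on the fixture's base (20 mm above the bench). It stands straight outside one of the two closing notches: seen from the pivot in the same direction, 158 mm from it. Put the grip in this notch.
- mark_red: Red post of the same size, outside the other closing notch.
- riddle: Bystander: open round wooden pan (riddle), 170 mm wide, 75 mm high, two small black handles, origin under its centre.
- spray: Bystander: white bottle with red cap, 64 mm in diameter, 170 mm high, origin under its centre.
- tin: Bystander: grey tin, 60 mm in diameter, 75 mm high, origin under its centre.
- scoop: Bystander: steel scoop 110 x 68 x 36 mm with a 100 mm wooden handle along its -x axis, origin under its blade's centre.
Things that resemble listed ones, but are neither listed nor needed, are in the scene too. Of the things like the bar, leave any that is blue, orange or pink; of the rest the smaller one is meant.

How it is judged:
By the outcome, as a careful person would: the job done as asked, in the order asked, and still so for the second after the job is handed in, with the robot touching nothing.
It also fails if it takes over 72 s, if anything falls off the work surface, if the arm or the gripper's body presses on something with over 40 N, if the wrist force passes 120 N, or if a joint passes its speed limit or range.

### The arm

A 7-joint arm with a two-finger parallel gripper is mounted at the origin on the work surface. World frame = base frame: x ahead of the robot, y to its left, z up, the work surface at z = 0. Lengths are in m, angles in degrees, forces in N, time in s.
With the tool pointing down it reaches from about 0.4 to 0.875 m from the base axis. Payload 6.5 kg.
Tool frame: the origin (TCP) lies where the fingers leave the gripper's body, on its centre line; the fingertips stand 73 mm ahead of it and the grasp point (between the pads) lies 54 mm ahead of it; z points along the fingers, y is the direction in which the jaws open and shut (so a half turn about z gives the same grasp; the last joint's range is limited). The gripper opens to 85 mm and grips with 20 to 120 N. Pads are 22 mm wide; open, the fingers measure 114 mm over their backs; the gripper's body (76 mm by 85 mm) begins 54 mm behind the grasp point. The pads swing forward as they close: fully open they stand 13 mm farther back than shut.
Start: joints at [-71.058, 30.733, -0.252, 88.115, 0.149, 61.152, -4.079], TCP at [0.251, 0.599, 0.304] pointing down, gripper open.
Joint ranges: [-154.64, 154.64], [-21.42, 123.67], [-72.66, 72.17], [13.99, 137.28], [-74.86, 254.86], [10.95, 109.41], [-158.01, 158.01]. Speed limits (degrees/s): [136.94, 136.94, 180, 180, 180, 180, 180].

### API

Orientations are given as a 3x3 rotation matrix whose columns are the frame's x, y, z axes.
In Python, from plant import manip gives the robot as it stands.
- The arm moves only by the tool drive_tool, never from a script. Its argument "plan" is a list of rows, each an object with "dr": the turn, a rotation vector about the tool's x, y, z in rad, a list of three; "xyz": the shift along the tool's x, y, z in mm, a list of three; "claw": the gripper's target within -1 to 1 (shut at 1, half-way at 0, fully open at -1). A call has 1 to 5 rows; each row shifts and turns the commanded pose from where the row before left it, along the tool's axes as they then stand; what a row does not reach is not made up. A row lasts 1/12 s, in which the tool goes at most 41.7 mm and 7.16 degrees, less where a joint would pass 70% of its speed; a pose out of reach is approached as far as the arm can. A call is refused whole if a number of a shift passes 41.7 or a number of a turn 0.125, either way. A call with a gripper value outside its range is refused whole. The fingers move at their own pace and stop on an object; "squeeze" is the grip in N (left out, the last holds). Time passes only in rows, so rows that do not move let the fingers close. It gives the time, the measured TCP pose, the force and the opening at its end, in the units of the state.
- manip.get_state(): the state, without advancing time (a new reading comes with each control period).
- manip.camera(name): name is "scene" or "top" or "wrist"; returns (picture, depth): 400x640x3 uint8, red, green, blue; 400x640 float32, m along the optical axis (not along the pixel's ray), 0 where there is no reading.
- manip.camera_params(name): a dict with "fx", "fy", "cx", "cy" (pixels), "k1" (the pictures are not rectified: a ray, as slopes to the right and down, at radius r is drawn at 1 + k1 r^2 times it, then the intrinsics apply), "extrinsics" (4x4, takes a point from world to camera coordinates); the wrist camera has in their place "hand_eye" (4x4, takes a point from camera to tool coordinates, whose origin is the TCP and whose axes are the flange's). Camera axes: x right, y down, z forward; pixel columns grow to the right and rows downward; lengths in m; the calibration is good to about 2 mm. A picture is of the moment at which its call begins: read the wrist's pose just before it. camera_params takes no time and is no camera call.
- manip.finish_job(): hands the job in, once; it reports no verdict.
The state is a dict: "clock": time; "qpos": joint angles; "dq": joint speeds; "joint_efforts": joint torques, N m; "tool_pos": TCP position; "orientation": TCP orientation; "contact_force": force on the tool from outside, world axes, zero at the start; "wrist_torque": the same for the moment, N m; "gripper_width": finger opening in m.
Only numpy, scipy, OpenCV 4.12 (cv2) and the standard library are available. Lean on these libraries where they do the work, as an engineer would, in place of code of your own. Each camera call takes 0.05 s, during which the arm holds its last target. There are 200 camera calls.

## Working session

There is one attempt and no reset: what is moved stays moved. The work goes in short steps, Python scripts to look and compute and a tool call to move; the robot and the scene stay as the last step left them, time stands still between calls to the robot, and variables do not carry over. Pictures are saved under pics/ and viewed, about 8 in all and at most 12, crops included, and the job is handed in when it is done.

Besides the shell and the picture viewer there is one more tool, called by a JSON object that holds its "method" and its "body", one argument or row to a line. drive_tool: Moves the arm, as the interface text tells. Its arguments: {"type":"object","properties":{"plan":{"type":"array","items":{"type":"object","properties":{"dr":{"type":"array","items":{"type":"number"}},"xyz":{"type":"array","items":{"type":"number"}},"claw":{"type":"number"}}}},"squeeze":{"type":"number"}},"required":["plan"]}

```bash
ls; mkdir -p pics; cat > h.py <<'E'
import numpy as np, cv2
from plant import manip
def grab(n):
    st=manip.get_state(); im,d=manip.camera(n); p=manip.camera_params(n)
    if 'extrinsics' in p: Tcw=np.linalg.inv(np.array(p['extrinsics']))
    else:
        T=np.eye(4);T[:3,:3]=np.array(st['orientation']);T[:3,3]=st['tool_pos'];Tcw=T@np.array(p['hand_eye'])
    K=np.array([[p['fx'],0,p['cx']],[0,p['fy'],p['cy']],[0,0,1]]);D=np.array([p['k1'],0,0,0])
    return im,d,K,D,Tcw
def cloud(d,K,D,T):
    v,u=np.mgrid[:d.shape[0],:d.shape[1]]
    s=cv2.undistortPoints(np.stack([u.ravel(),v.ravel()],1).astype(np.float64)[:,None],K,D)[:,0]
    z=d.ravel().astype(float); P=np.c_[s*z[:,None],z]@T[:3,:3].T+T[:3,3]
    P[z==0]=np.nan
    return P.reshape(*d.shape,3)
def ray(uv,K,D,T,h):
    s=cv2.undistortPoints(np.array(uv,float).reshape(-1,1,2),K,D)[:,0]
    r=np.c_[s,np.ones(len(s))]@T[:3,:3].T
    return T[:3,3]+r*((h-T[2,3])/r[:,2])[:,None]
def save(n,im): cv2.imwrite('pics/'+n+'.png',im[...,::-1])
E
python3 - <<'E'
from h import *
for n in('scene','top'):
    g=grab(n); save(n,g[0]); np.savez(n,im=g[0],d=g[1],K=g[2],D=g[3],T=g[4]); print(n,g[2],g[3],g[4].round(3))
print(manip.get_state()); print(manip.camera_params('wrist'))
a=cv2.imread('pics/scene.png');b=cv2.imread('pics/top.png')
E
```

```text
pics
scene [[428.93489605   0.         318.24828607]
 [  0.         428.93489605 190.75925194]
 [  0.           0.           1.        ]] [0.02394577 0.         0.         0.        ] [[ 0.27   0.622 -0.735  1.523]
 [ 0.963 -0.191  0.192 -0.184]
 [-0.021 -0.76  -0.65   1.018]
 [ 0.     0.     0.     1.   ]]
top [[415.78620878   0.         320.46887026]
 [  0.         415.78620878 203.07940907]
 [  0.           0.           1.        ]] [-0.06180426  0.          0.          0.        ] [[ 0.026 -0.984  0.177  0.285]
 [-1.    -0.025  0.01   0.068]
 [-0.005 -0.177 -0.984  1.536]
 [ 0.     0.     0.     1.   ]]
{'clock': 0.1, 'qpos': array([-71.05883276,  30.77246642,  -0.25447111,  88.16480976,
         0.14887582,  61.15219165,  -4.0810483 ]), 'dq': array([-0.00361489, -0.07941843,  0.07939062, -0.1758495 ,  0.07197425,
        0.0030365 ,  0.12831911]), 'joint_efforts': array([ 2.02425472e-03, -5.84565282e+01,  1.05150271e+00, -2.59774107e+01,
        1.26564616e-02,  4.53370769e-03, -1.51185592e-06]), 'tool_pos': array([0.25102406, 0.59907959, 0.30310994]), 'orientation': array([[-9.22325552e-01,  3.86413418e-01, -4.95958868e-04],
       [ 3.86413720e-01,  9.22324380e-01, -1.47457393e-03],
       [-1.12360196e-04, -1.55168252e-03, -9.99998790e-01]]), 'contact_force': array([ 0.00359655, -0.03321977,  0.31477863]), 'wrist_torque': array([ 0.00946716, -0.0199434 ,  0.04949409]), 'gripper_width': 0.08506606656182669}
{'fx': 318.9388838201682, 'fy': 318.9388838201682, 'cx': 319.81601413738224, 'cy': 201.83494322583974, 'k1': -0.04032217641229826, 'hand_eye': array([[-1.55466958e-03, -9.53794591e-01, -3.00455423e-01,
         7.77914813e-02],
       [ 9.99998703e-01, -1.35609457e-03, -8.69453080e-04,
        -1.74241053e-05],
       [ 4.21833676e-04, -3.00456385e-01,  9.53795462e-01,
        -6.92988004e-02],
       [ 0.00000000e+00,  0.00000000e+00,  0.00000000e+00,
         1.00000000e+00]])}
```

View pics/scene.png

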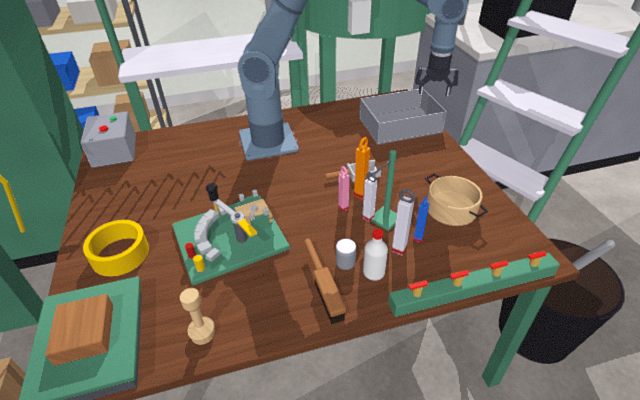

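View pics/top.png

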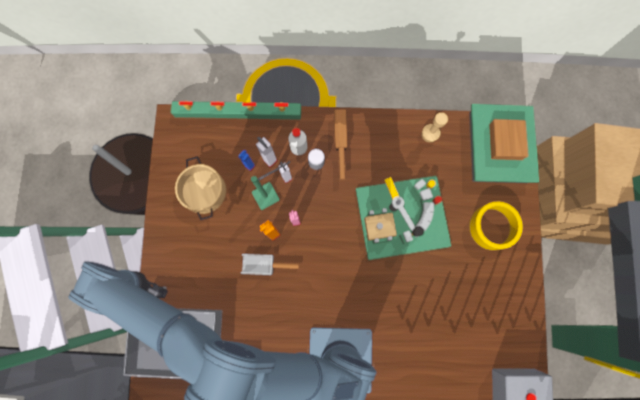

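The scene has five bar-like things: pink (344,188), orange (362,168), blue (421,220), and two aluminium ones at (370,198) and (403,222). The smaller aluminium one, near (370,198), should be the one meant. I'll check it in an enlarged crop.

```bash
python3 - <<'E'
from h import *
a=np.load('scene.npz');b=np.load('top.npz')
A=cv2.resize(a['im'][130:260,320:440],None,fx=3.3,fy=3.3,interpolation=2);B=cv2.resize(b['im'][110:250,225:345],None,fx=3.3,fy=3.3,interpolation=2)
C=np.zeros((600,800,3),np.uint8);C[:A.shape[0],:396]=A;C[:B.shape[0],400:796]=B[:600]
F=cv2.resize(b['im'][165:265,345:465],None,fx=1.2,fy=1.2)
save('crop1',C[:470])
P=cloud(a['d'],a['K'],a['D'],a['T']);Q=cloud(b['d'],b['K'],b['D'],b['T'])
def S(u,v): print('scene',u,v,P[v,u].round(3))
def R(u,v): print('top',u,v,Q[v,u].round(3))
for u,v in((370,198),(371,180),(368,213),(403,222),(406,195),(398,247),(391,155),(391,190),(344,188),(212,190),(240,228),(190,250),(199,263)):S(u,v)
for u,v in((284,171),(265,150),(258,183),(268,195),(398,202),(380,226),(432,184),(438,200),(391,185),(416,232)):R(u,v)
E
```

```text
scene 370 198 [0.652 0.2   0.179]
scene 371 180 [0.638 0.205 0.235]
scene 368 213 [0.648 0.199 0.116]
scene 403 222 [0.736 0.272 0.139]
scene 406 195 [0.491 0.409 0.003]
scene 398 247 [0.731 0.27  0.029]
scene 391 155 [0.586 0.285 0.271]
scene 391 190 [0.589 0.297 0.135]
scene 344 188 [0.507 0.169 0.109]
scene 212 190 [ 0.464 -0.244  0.168]
scene 240 228 [ 0.568 -0.184  0.086]
scene 190 250 [ 0.586 -0.34   0.056]
scene 199 263 [ 0.647 -0.317  0.059]
top 284 171 [0.619 0.201 0.243]
top 265 150 [0.702 0.273 0.196]
top 258 183 [0.577 0.282 0.245]
top 268 195 [0.584 0.28  0.014]
top 398 202 [ 0.549 -0.186  0.124]
top 380 226 [ 0.472 -0.131  0.066]
top 432 184 [ 0.628 -0.319  0.073]
top 438 200 [ 0.571 -0.341  0.068]
top 391 185 [ 0.61  -0.163  0.118]
top 416 232 [ 0.441 -0.236  0.171]
```

View pics/crop1.png

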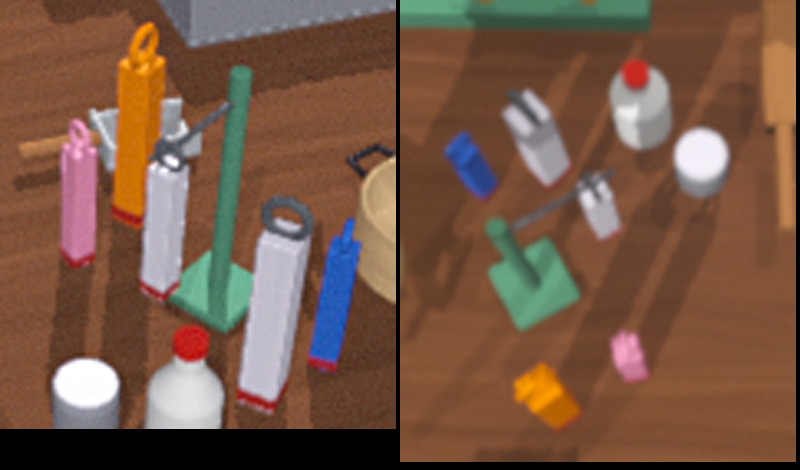

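The small bar at crop (165,225) hangs on the hook rod. The big aluminium bar at (275,310) stands on the bench and is the decoy. Next I'll measure the stand, bar, bystanders and fixture.

```bash
python3 - <<'E'
from h import *
a=np.load('scene.npz');b=np.load('top.npz')
P=cloud(a['d'],a['K'],a['D'],a['T']);Q=cloud(b['d'],b['K'],b['D'],b['T'])
A=np.r_[P.reshape(-1,3),Q.reshape(-1,3)];C=np.r_[a['im'].reshape(-1,3),b['im'].reshape(-1,3)]
src=np.r_[np.zeros(256000),np.ones(256000)]
hsv=cv2.cvtColor(C[None],cv2.COLOR_RGB2HSV)[0].astype(int)
def near(x,y,r,z0,z1): return (np.hypot(A[:,0]-x,A[:,1]-y)<r)&(A[:,2]>z0)&(A[:,2]<z1)
def rep(n,m):
    for s in(0,1):
        k=m&(src==s)
        if k.sum(): print(n,'st'[s],k.sum(),'mean',A[k].mean(0).round(3),'min',A[k].min(0).round(3),'max',A[k].max(0).round(3))
green=(hsv[:,0]>60)&(hsv[:,0]<95)&(hsv[:,1]>80)
rep('post',near(.585,.285,.03,.05,.29)&green)
rep('bar',near(.64,.2,.045,.08,.23))
rep('bartop',near(.64,.2,.045,.215,.236))
rep('hookrod',near(.61,.24,.07,.235,.27)&~green)
for n,x,y,r in(('tin',.70,.12,.08),('spray',.75,.17,.08)):
    pass
def im(n,M,Pt,u0,u1,v0,v1,z0):
    k=Pt[v0:v1,u0:u1].reshape(-1,3);k=k[k[:,2]>z0];print(n,k.mean(0).round(3),np.percentile(k,[3,97],axis=0).round(3).tolist())
im('tin',0,Q,306,328,147,170,.06);im('spray',0,Q,287,308,126,155,.05);im('bigbar',0,Q,255,276,135,165,.1);im('pink',0,Q,288,300,209,226,.05);im('orange',0,Q,258,280,217,240,.05)
# fixture plate
H=cv2.cvtColor(b['im'],cv2.COLOR_RGB2HSV).astype(int)
g=(H[...,0]>60)&(H[...,0]<95)&(H[...,1]>80)
g[:,:340]=0;g[:,460:]=0;g[:160]=0;g[270:]=0
uv=np.argwhere(g)[:,::-1]; W=ray(uv,b['K'],b['D'],b['T'],.02)[:,:2]
r=cv2.minAreaRect((W*1000).astype(np.float32));print('plate',r,cv2.boxPoints(r).round().tolist())
def col(n,h0,h1,z0,z1):
    k=(hsv[:,0]>=h0)&(hsv[:,0]<=h1)&(hsv[:,1]>150)&(hsv[:,2]>90)&(np.hypot(A[:,0]-.55,A[:,1]+.2)<.2)&(A[:,2]>z0)&(A[:,2]<z1)
    rep(n,k)
col('yelpost',22,32,.064,.08);col('redpost',0,6,.03,.08);col('dog',22,32,.09,.2)
k=near(.53,-.2,.25,.14,.2);rep('grip',k)
F=cv2.resize(b['im'][165:265,345:465],None,fx=6,fy=6,interpolation=2);save('crop2',F)
E
```

```text
post s 319 mean [0.59  0.288 0.178] min [0.577 0.279 0.052] max [0.598 0.297 0.286]
post t 100 mean [0.577 0.287 0.184] min [0.571 0.281 0.052] max [0.588 0.297 0.283]
bar s 421 mean [0.643 0.203 0.159] min [0.627 0.188 0.082] max [0.654 0.225 0.23 ]
bar t 111 mean [0.625 0.202 0.171] min [0.616 0.189 0.083] max [0.65  0.222 0.23 ]
bartop s 84 mean [0.64  0.203 0.228] min [0.622 0.188 0.215] max [0.652 0.221 0.236]
bartop t 39 mean [0.63  0.204 0.227] min [0.617 0.189 0.215] max [0.65  0.219 0.234]
hookrod s 124 mean [0.625 0.228 0.253] min [0.581 0.183 0.235] max [0.651 0.3   0.268]
hookrod t 112 mean [0.617 0.231 0.253] min [0.572 0.181 0.236] max [0.648 0.3   0.269]
tin [0.716 0.104 0.074] [[0.692, 0.078, 0.063], [0.742, 0.129, 0.081]]
spray [0.766 0.171 0.119] [[0.746, 0.144, 0.058], [0.791, 0.201, 0.172]]
bigbar [0.712 0.277 0.186] [[0.696, 0.258, 0.109], [0.734, 0.3, 0.245]]
pink [0.484 0.171 0.137] [[0.473, 0.159, 0.058], [0.501, 0.184, 0.18]]
orange [0.435 0.248 0.183] [[0.418, 0.231, 0.068], [0.457, 0.269, 0.243]]
plate ((514.5081176757812, -221.11422729492188), (263.9968261
[... 162 characters left out ...]
.449 -0.331  0.065] max [ 0.645 -0.247  0.076]
yelpost t 29 mean [ 0.633 -0.318  0.068] min [ 0.622 -0.328  0.065] max [ 0.644 -0.308  0.073]
redpost s 87 mean [ 0.582 -0.341  0.057] min [ 0.569 -0.353  0.031] max [ 0.589 -0.33   0.075]
redpost t 41 mean [ 0.573 -0.339  0.066] min [ 0.563 -0.353  0.05 ] max [ 0.586 -0.326  0.074]
dog s 152 mean [ 0.605 -0.163  0.12 ] min [ 0.566 -0.187  0.111] max [ 0.639 -0.141  0.126]
dog t 134 mean [ 0.602 -0.163  0.118] min [ 0.568 -0.184  0.11 ] max [ 0.636 -0.142  0.124]
grip s 139 mean [ 0.455 -0.244  0.164] min [ 0.433 -0.262  0.14 ] max [ 0.468 -0.227  0.18 ]
grip t 98 mean [ 0.447 -0.245  0.17 ] min [ 0.432 -0.265  0.141] max [ 0.465 -0.229  0.18 ]
```

View pics/crop2.png

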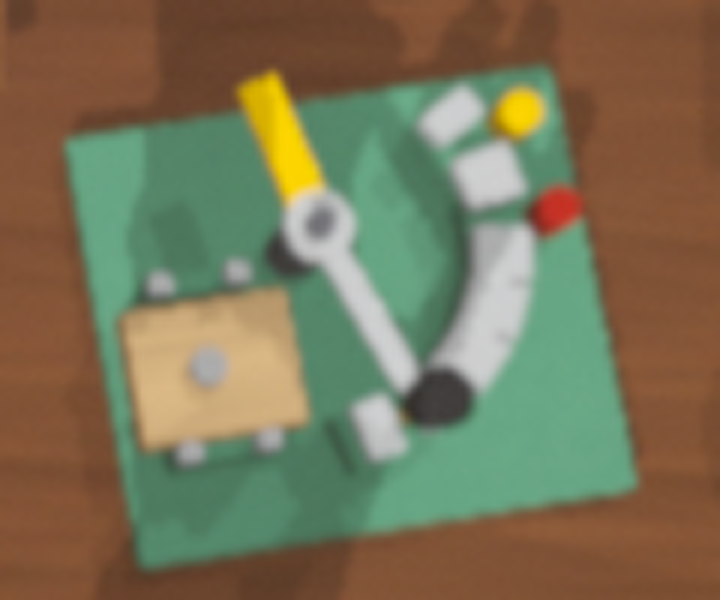

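Top view: the yellow post at crop (520,112) is beside the last notch (1.6) and the red one at (555,210) is at 1.2. The grip is at (440,398). The saddle cheeks are at (160,285), (237,270), (190,452) and (270,438).

```bash
cat >> h.py <<'E'
from scipy.spatial.transform import Rotation as Ro
def plan(p,R=None,n=None,v=33,w=.11):
    "rows (tool axes) from the measured pose to TCP p, R"
    st=manip.get_state();R0=np.array(st['orientation']);p0=np.array(st['tool_pos']);R=R0 if R is None else R
    rv=Ro.from_matrix(R0.T@R).as_rotvec();dp=(np.array(p)-p0)
    n=n or int(np.ceil(max(np.abs(dp).sum()*1000/v/1.3,np.linalg.norm(dp)*1000/v,np.linalg.norm(rv)/w,1)))
    rows=[]
    for i in range(n):
        Ri=R0@Ro.from_rotvec(rv*i/n).as_matrix()
        rows.append(((rv/n).round(3).tolist(),(Ri.T@dp*1000/n).round(1).tolist()))
    print('n',n,'dr',rows[0][0])
    for r in rows: print(r[1],end=' ')
    print()
def frame(az,T):
    "camera-up tool: heading az deg, tilt T deg from straight down"
    a,T=np.radians([az,T]);h=np.array([np.cos(a),np.sin(a),0]);u=np.array([0,0,1.])
    z=np.sin(T)*h-np.cos(T)*u;x=np.cos(T)*h+np.sin(T)*u
    return np.c_[x,np.cross(z,x),z]
E
python3 - <<'E'
from h import *
a=np.load('scene.npz');b=np.load('top.npz');g=b['K'],b['D'],b['T']
for n in 'ab':
    s={'a':a,'b':b}[n];P=cloud(s['d'],s['K'],s['D'],s['T']).reshape(-1,3)
    h=cv2.cvtColor(s['im'],cv2.COLOR_RGB2HSV).reshape(-1,3)
    k=(np.hypot(P[:,0]-.61,P[:,1]-.24)<.07)&(P[:,2]>.243)&(P[:,2]<.262)&(h[:,1]<90)&(h[:,2]<150)
    q=P[k][:,:2];c=q.mean(0);v=np.linalg.svd(q-c)[2][0];print('rod',k.sum(),c.round(4),np.degrees(np.arctan2(v[1],v[0])).round(1))
c=np.array([(160,285),(237,270),(190,452),(270,438)])/6+[345,165]-.4
W=ray(c,*g,.097)[:,:2];print('cheeks',W.round(4).tolist(),'seat',W.mean(0).round(4))
d=(W[0]+W[1]-W[2]-W[3])/2;print(np.linalg.norm(d),np.degrees(np.arctan2(d[1],d[0])))
f=lambda u,v,z:ray((np.array([u,v])/6+[345,165]-.4),*g,z)[0,:2]
y,r,gr,pv=f(519,111,.068),f(556,207,.068),f(440,396,.173),f(320,221,.125)
print('yel',y,'red',r,'grip',gr,'piv',pv)
for q in(y,r,gr): print(np.linalg.norm(q-pv).round(4),np.degrees(np.arctan2(*(q-pv)[::-1])).round(1))
plan([.700,.083,.36],frame(121.7,0),v=35)
E
```

```text
rod 102 [0.6225 0.2309] -58.7
rod 94 [0.6149 0.2348] 122.9
cheeks [[0.5161, -0.0964], [0.5262, -0.1414], [0.419, -0.1142], [0.4282, -0.1605]] seat [ 0.4724 -0.1281]
0.09932081338042498 10.739905772636432
yel [ 0.63282924 -0.31684836] red [ 0.57423118 -0.33796123] grip [ 0.44599329 -0.24225082] piv [ 0.55126372 -0.18522647]
0.1548 -58.2
0.1545 -81.4
0.1197 -151.6
n 23 dr [-0.0, 0.0, 0.027]
[-26.7, -13.2, -2.5] [-27.0, -12.4, -2.5] [-27.3, -11.7, -2.5] [-27.7, -11.0, -2.5] [-27.9, -10.2, -2.5] [-28.2, -9.4, -2.5] [-28.4, -8.7, -2.5] [-28.7, -7.9, -2.5] [-28.9, -7.1, -2.5] [-29.1, -6.4, -2.5] [-29.2, -5.6, -2.5] [-29.4, -4.8, -2.5] [-29.5, -4.0, -2.5] [-29.6, -3.2, -2.5] [-29.6, -2.4, -2.5] [-29.7, -1.6, -2.5] [-29.7, -0.8, -2.5] [-29.7, 0.0, -2.5] [-29.7, 0.8, -2.5] [-29.7, 1.6, -2.5] [-29.6, 2.4, -2.5] [-29.6, 3.2, -2.5] [-29.5, 4.0, -2.5]
```

{"method": "drive_tool", "body": {
  "plan": [
    {"dr": [0,0,0.03],"xyz": [-26,-13,-22],"claw": -0.4},
    {"dr": [0,0,0.03],"xyz": [-27,-12,-22],"claw": -0.4},
    {"dr": [0,0,0.03],"xyz": [-30,-12,-22],"claw": -0.4},
    {"dr": [0,0,0.03],"xyz": [-33,-12,-12],"claw": -0.4},
    {"dr": [0,0,0.03],"xyz": [-34,-12,0],"claw": -0.4}
  ]
}}

```text
clock: 0.52
tool_pos: [0.3599, 0.478, 0.3849]
orientation: [[-0.854, 0.521, 0.003], [0.521, 0.854, 0.004], [0.0, 0.005, -1.0]]
contact_force: [0.8, 0.3, 0.1]
gripper_width: 0.0601
```

{"method": "drive_tool", "body": {
  "plan": [
    {"dr": [0,0,0.03],"xyz": [-35,-11,0],"claw": -0.4},
    {"dr": [0,0,0.03],"xyz": [-35,-10,0],"claw": -0.4},
    {"dr": [0,0,0.03],"xyz": [-36,-9,0],"claw": -0.4},
    {"dr": [0,0,0.03],"xyz": [-36,-8,0],"claw": -0.4},
    {"dr": [0,0,0.03],"xyz": [-36,-7,0],"claw": -0.4}
  ]
}}

```text
clock: 0.93
tool_pos: [0.48, 0.3378, 0.3817]
orientation: [[-0.766, 0.643, -0.0], [0.643, 0.766, -0.0], [0.0, -0.0, -1.0]]
contact_force: [1.0, 0.6, -0.8]
gripper_width: 0.0598
```

{"method": "drive_tool", "body": {
  "plan": [
    {"dr": [0,0,0.03],"xyz": [-36,-5,0],"claw": -0.4},
    {"dr": [0,0,0.03],"xyz": [-36,-4,0],"claw": -0.4},
    {"dr": [0,0,0.03],"xyz": [-36,-3,0],"claw": -0.4},
    {"dr": [0,0,0.03],"xyz": [-36,-2,0],"claw": -0.4},
    {"dr": [0,0,0.03],"xyz": [-36,0,0],"claw": -0.4}
  ]
}}

```text
clock: 1.35
tool_pos: [0.6013, 0.204, 0.3816]
orientation: [[-0.661, 0.75, -0.001], [0.75, 0.661, -0.0], [0.0, -0.001, -1.0]]
contact_force: [0.4, 0.4, -0.6]
gripper_width: 0.0598
```

```bash
python3 - <<'E'
from h import *
s=manip.get_state();print(s['clock'],s['qpos'].round(1),s['tool_pos'].round(3),s['orientation'].round(3).tolist(),s['gripper_width'])
plan([.705,.090,.32],frame(121.7,30))
plan([.705,.090,.32],frame(121.7,0))
E
```

```text
1.35 [-33.1  25.8  14.8  86.2  -6.8  69.   24.1] [0.601 0.204 0.382] [[-0.661, 0.75, -0.001], [0.75, 0.661, -0.0], [0.0, -0.001, -1.0]] 0.05981999576443472
n 7 dr [-0.006, 0.075, 0.024]
[-22.0, 0.3, 8.8] [-22.6, 0.8, 7.1] [-23.0, 1.3, 5.4] [-23.3, 1.8, 3.7] [-23.5, 2.4, 2.0] [-23.5, 2.9, 0.2] [-23.4, 3.5, -1.5] 
n 7 dr [-0.0, -0.0, 0.024]
[-22.0, 0.3, 8.8] [-22.0, 0.9, 8.8] [-22.0, 1.4, 8.8] [-21.9, 1.9, 8.8] [-21.9, 2.5, 8.8] [-21.8, 3.0, 8.8] [-21.7, 3.5, 8.8]
```

{"method": "drive_tool", "body": {
  "plan": [
    {"dr": [0,0,0.03],"xyz": [-33,0,0],"claw": -0.4},
    {"dr": [0,0,0.03],"xyz": [-33,1,8],"claw": -0.4},
    {"dr": [0,0,0.03],"xyz": [-33,2,12],"claw": -0.4},
    {"dr": [0,0,0.03],"xyz": [-33,4,12],"claw": -0.4},
    {"dr": [0,0,0.03],"xyz": [-20,4,12],"claw": -0.4}
  ]
}}

```text
clock: 1.77
tool_pos: [0.7052, 0.0888, 0.3369]
orientation: [[-0.539, 0.842, 0.0], [0.842, 0.539, -0.002], [-0.002, -0.001, -1.0]]
contact_force: [-0.5, -0.2, 0.6]
gripper_width: 0.0597
```

{"method": "drive_tool", "body": {
  "plan": [
    {"dr": [0,0.1,0],"xyz": [0,0,0]},
    {"dr": [0,0.1,0],"xyz": [0,0,0]},
    {"dr": [0,0.1,0],"xyz": [0,0,0]},
    {"dr": [0,0.1,0],"xyz": [0,0,0]},
    {"dr": [0,0.1,0],"xyz": [0,0,0]}
  ]
}}

```text
invalid input
```

```bash
python3 - <<'E'
from h import *
s=manip.get_state();print(s['clock'],s['qpos'].round(1),s['tool_pos'].round(3),s['orientation'].round(3).tolist(),s['gripper_width'])
plan([.705,.091,.222],frame(122,62))
E
```

```text
1.7667 [-21.5  36.3  17.7  76.3 -11.   69.1  29.5] [0.705 0.089 0.337] [[-0.539, 0.842, 0.0], [0.842, 0.539, -0.002], [-0.002, -0.001, -1.0]] 0.059665729590183854
n 10 dr [-0.001, 0.108, 0.001]
[0.2, 0.1, 11.5] [-1.0, 0.1, 11.4] [-2.3, 0.1, 11.3] [-3.5, 0.1, 11.0] [-4.6, 0.1, 10.5] [-5.7, 0.1, 10.0] [-6.8, 0.1, 9.3] [-7.7, 0.1, 8.5] [-8.6, 0.1, 7.6] [-9.4, 0.1, 6.6]
```

Claw has to be given in every row. I'll tilt in place at height first, to check that the arm can do it.

{"method": "drive_tool", "body": {
  "plan": [
    {"dr": [0,0.108,0],"xyz": [0,0,0],"claw": -0.4},
    {"dr": [0,0.108,0],"xyz": [0,0,0],"claw": -0.4},
    {"dr": [0,0.108,0],"xyz": [0,0,0],"claw": -0.4},
    {"dr": [0,0.108,0],"xyz": [0,0,0],"claw": -0.4},
    {"dr": [0,0.108,0],"xyz": [0,0,0],"claw": -0.4}
  ]
}}

```text
clock: 2.18
tool_pos: [0.7039, 0.0925, 0.3381]
orientation: [[-0.465, 0.84, -0.281], [0.718, 0.543, 0.436], [0.518, 0.001, -0.855]]
contact_force: [0.8, 1.5, -0.5]
gripper_width: 0.0595
```

{"method": "drive_tool", "body": {
  "plan": [
    {"dr": [0,0.108,0],"xyz": [0,0,0],"claw": -0.4},
    {"dr": [0,0.108,0],"xyz": [0,0,0],"claw": -0.4},
    {"dr": [0,0.108,0],"xyz": [0,0,0],"claw": -0.4},
    {"dr": [0,0.108,0],"xyz": [0,0,0],"claw": -0.4},
    {"dr": [0,0.108,0],"xyz": [0,0,0],"claw": -0.4}
  ]
}}

```text
clock: 2.6
tool_pos: [0.7039, 0.0923, 0.3376]
orientation: [[-0.253, 0.84, -0.48], [0.392, 0.543, 0.743], [0.884, -0.0, -0.467]]
contact_force: [-0.3, 0.6, -0.5]
gripper_width: 0.0598
```

```bash
python3 - <<'E'
from h import *
s=manip.get_state();print(s['clock'],s['qpos'].round(1),s['tool_pos'].round(3),s['orientation'].round(3).tolist(),s['gripper_width'])
plan([.705,.091,.222],frame(122,62))
E
```

```text
2.6 [  4.9  56.6  -2.1  55.1 -46.9 108.   37.7] [0.704 0.092 0.338] [[-0.253, 0.84, -0.48], [0.392, 0.543, 0.743], [0.884, -0.0, -0.467]] 0.059752116447128585
n 4 dr [-0.003, -0.001, 0.002]
[-25.8, 0.1, 13.1] [-25.7, 0.1, 13.1] [-25.7, 0.1, 13.2] [-25.7, 0.1, 13.2]
```

{"method": "drive_tool", "body": {
  "plan": [
    {"dr": [0,0,0],"xyz": [-25,0,13],"claw": -0.4},
    {"dr": [0,0,0],"xyz": [-25,0,13],"claw": -0.4},
    {"dr": [0,0,0],"xyz": [-25,0,13],"claw": -0.4},
    {"dr": [0,0,0],"xyz": [-25,0,13],"claw": -0.4},
    {"dr": [0,0,0],"xyz": [0,0,0],"claw": -0.4}
  ]
}}

```text
clock: 3.02
tool_pos: [0.7018, 0.0917, 0.2178]
orientation: [[-0.246, 0.84, -0.484], [0.397, 0.543, 0.74], [0.884, -0.01, -0.467]]
contact_force: [-0.8, -0.4, -1.2]
gripper_width: 0.0596
```

```bash
python3 - <<'E'
from h import *
s=manip.get_state();print(s['clock'],s['qpos'].round(1),s['tool_pos'].round(3),s['orientation'].round(3).tolist())
g=grab('wrist');save('w1',g[0]);np.savez('w1',im=g[0],d=g[1],K=g[2],D=g[3],T=g[4])
E
```

```text
3.0167 [  4.8  63.8  -1.7  57.3 -45.  102.   44.4] [0.702 0.092 0.218] [[-0.246, 0.84, -0.484], [0.397, 0.543, 0.74], [0.884, -0.01, -0.467]]
```

View pics/w1.png

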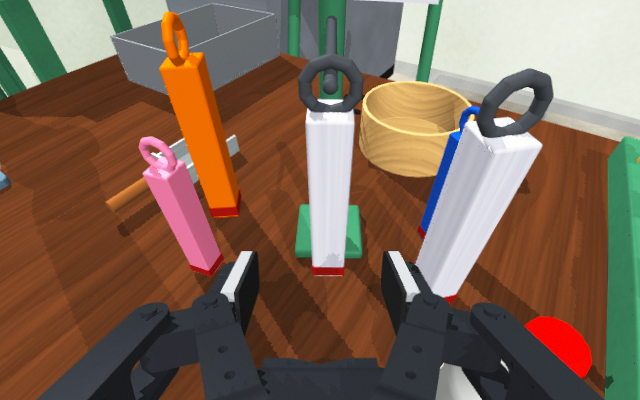

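The wrist view shows the bar straight ahead (columns 305–355, rows 100–275), with the hook rod behind the eye at (331,80). I'll measure its front face.

```bash
python3 - <<'E'
from h import *
s=np.load('w1.npz');P=cloud(s['d'],s['K'],s['D'],s['T'])
for v in(120,150,190,230,260):
    r=P[v,300:365];k=(np.hypot(r[:,0]-.64,r[:,1]-.2)<.04)&(s['im'][v,300:365].min(1)>120)
    q=r[k];print(v,k.sum(),q[0].round(4),q[-1].round(4),q.mean(0).round(4))
q=P[130:250,310:350].reshape(-1,3);q=q[np.hypot(q[:,0]-.64,q[:,1]-.2)<.04]
c=q.mean(0);u,sv,vt=np.linalg.svd(q-c);print('normal',vt[2],'c',c.round(4),np.degrees(np.arctan2(vt[2][1],vt[2][0])))
b=c[:2]+13e-3*np.array([-.53,.848]);print('bar axis',b)
az=122;R=frame(az,62);G=np.array([*b,.156]);plan(G-.054*R[:,2],R,v=20)
E
```

```text
120 48 [0.6287 0.1911 0.2291] [0.6496 0.2043 0.2289] [0.6398 0.1966 0.2297]
150 46 [0.6306 0.188  0.2123] [0.6508 0.2034 0.2106] [0.6407 0.1955 0.2115]
190 40 [0.6299 0.1891 0.1806] [0.6512 0.2011 0.1817] [0.6406 0.1952 0.1811]
230 36 [0.628  0.1906 0.1385] [0.6509 0.2014 0.1422] [0.6401 0.1951 0.1418]
260 32 [0.6297 0.1889 0.1037] [0.6506 0.2022 0.1037] [0.6404 0.1951 0.1044]
normal [ 0.51663251 -0.85620563 -0.00166287] c [0.6407 0.1953 0.1797] -58.89331510026091
bar axis [0.63381154 0.20636096]
n 7 dr [-0.002, -0.0, 0.0]
[0.7, 0.5, 13.5] [0.7, 0.5, 13.5] [0.7, 0.5, 13.5] [0.7, 0.4, 13.5] [0.7, 0.4, 13.5] [0.7, 0.4, 13.5] [0.7, 0.3, 13.5]
```

{"method": "drive_tool", "body": {
  "plan": [
    {"dr": [-0.01,0,0],"xyz": [1,0.5,18],"claw": -0.4},
    {"dr": [0,0,0],"xyz": [1,0.5,20],"claw": -0.4},
    {"dr": [0,0,0],"xyz": [1,0.5,20],"claw": -0.4},
    {"dr": [0,0,0],"xyz": [1,0.5,20],"claw": -0.4},
    {"dr": [0,0,0],"xyz": [1,1,16],"claw": -0.4}
  ]
}}

```text
clock: 3.48
tool_pos: [0.6614, 0.167, 0.1875]
orientation: [[-0.258, 0.844, -0.47], [0.395, 0.536, 0.746], [0.882, 0.007, -0.472]]
contact_force: [0.4, 0.8, 1.3]
gripper_width: 0.0595
```

{"method": "drive_tool", "body": {
  "plan": [
    {"dr": [0,0,0],"xyz": [0,0,0],"claw": 0},
    {"dr": [0,0,0],"xyz": [0,0,0],"claw": 0.3},
    {"dr": [0,0,0],"xyz": [0,0,0],"claw": 0.6},
    {"dr": [0,0,0],"xyz": [0,0,0],"claw": 1},
    {"dr": [0,0,0],"xyz": [0,0,0],"claw": 1}
  ],
  "squeeze": 60
}}

```text
clock: 3.9
tool_pos: [0.6624, 0.1646, 0.1869]
orientation: [[-0.257, 0.845, -0.469], [0.395, 0.534, 0.747], [0.882, 0.007, -0.472]]
contact_force: [0.5, -1.7, 5.6]
gripper_width: 0.0252
```

```bash
python3 - <<'E'
from h import *
s=manip.get_state();print(s['clock'],s['qpos'].round(1),s['contact_force'],s['gripper_width'])
R=np.array(s['orientation']);p=s['tool_pos'];print((p+.054*R[:,2]).round(4))
plan(p+[0,0,.009],R);plan(p+np.array([.06*.522,-.06*.853,0]),R)
print('laid?')
E
```

```text
3.9 [  0.8  60.9  -3.4  68.4 -46.8  91.8  47.7] [ 0.53400641 -1.66739989  5.561819  ] 0.025182275095213327
[0.6371 0.2049 0.1614]
n 1 dr [0.0, 0.0, 0.0]
[7.9, 0.1, -4.2] 
n 2 dr [0.0, 0.0, 0.0]
[-14.1, -0.4, -26.5] [-14.1, -0.4, -26.5] 
laid?
```

{"method": "drive_tool", "body": {
  "plan": [
    {"dr": [0,0,0],"xyz": [4,0,-2],"claw": 1},
    {"dr": [0,0,0],"xyz": [4,0,-2],"claw": 1},
    {"dr": [0,0,0],"xyz": [0,0,0],"claw": 1},
    {"dr": [0,0,0],"xyz": [0,0,0],"claw": 1}
  ]
}}

```text
clock: 4.23
tool_pos: [0.6612, 0.1654, 0.1941]
orientation: [[-0.256, 0.845, -0.47], [0.397, 0.535, 0.746], [0.881, 0.005, -0.472]]
contact_force: [0.2, 0.5, -3.0]
gripper_width: 0.0246
```

```bash
python3 - <<'E'
from h import *
g=grab('wrist')
save('w2',cv2.resize(g[0][:260,200:480],None,fx=2,fy=2))
E
```

```text
(no output)
```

View pics/w2.png

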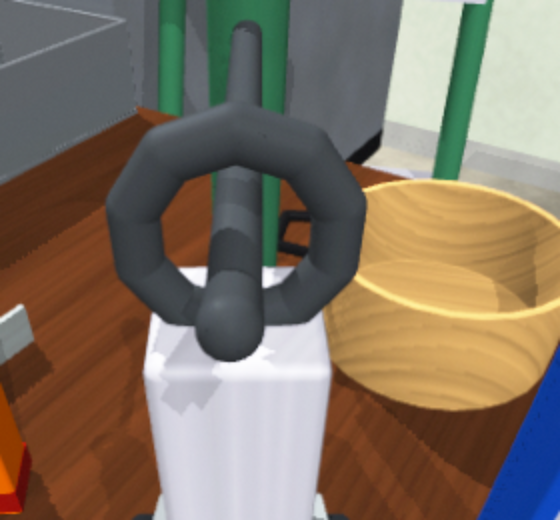

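The rod passes through the eye and is free. Next I'll raise 2 mm more and draw off.

{"method": "drive_tool", "body": {
  "plan": [
    {"dr": [0,0,0],"xyz": [1.7,0,-0.9],"claw": 1},
    {"dr": [0,0,0],"xyz": [-3.5,0,-6.5],"claw": 1},
    {"dr": [0,0,0],"xyz": [-4.7,0,-9],"claw": 1},
    {"dr": [0,0,0],"xyz": [-4.7,0,-9],"claw": 1},
    {"dr": [0,0,0],"xyz": [-4.7,0,-9],"claw": 1}
  ]
}}

```text
clock: 4.7
tool_pos: [0.6821, 0.1321, 0.1962]
orientation: [[-0.256, 0.845, -0.47], [0.397, 0.535, 0.746], [0.882, 0.004, -0.472]]
contact_force: [0.5, -0.0, -3.0]
gripper_width: 0.0253
```

{"method": "drive_tool", "body": {
  "plan": [
    {"dr": [0,0,0],"xyz": [-4.7,0,-9],"claw": 1},
    {"dr": [0,0,0],"xyz": [-4.7,0,-9],"claw": 1},
    {"dr": [0,0,0],"xyz": [-4.7,0,-9],"claw": 1},
    {"dr": [0,0,0],"xyz": [0,0,-10],"claw": 1},
    {"dr": [0,0,0],"xyz": [5,0,-10],"claw": 1}
  ]
}}

```text
clock: 5.12
tool_pos: [0.706, 0.0934, 0.2095]
orientation: [[-0.254, 0.845, -0.471], [0.397, 0.535, 0.746], [0.882, 0.002, -0.471]]
contact_force: [-0.5, -0.6, -3.9]
gripper_width: 0.0252
```

```bash
python3 - <<'E'
from h import *
s=manip.get_state();print(s['clock'],s['qpos'].round(1),s['tool_pos'].round(3),s['gripper_width'])
plan([.66,-.0,.27],frame(122,20),v=30)
plan([.56,.01,.20],frame(122,-28),v=30)
b=np.load('top.npz');Q=cloud(b['d'],b['K'],b['D'],b['T'])
k=(Q[...,0]>.42)&(Q[...,0]<.72)&(Q[...,1]>-.06)&(Q[...,1]<.16)&(Q[...,2]>.012)
print([(u,v,Q[v,u].round(2).tolist()) for v,u in np.argwhere(k)[::12]])
E
```

```text
5.1167 [  4.8  64.4  -1.8  57.1 -45.3 100.9  45. ] [0.706 0.093 0.209] 0.025177431634983843
n 7 dr [-0.0, -0.104, 0.001]
[4.0, -12.7, -10.9] [2.8, -12.7, -11.3] [1.6, -12.7, -11.5] [0.4, -12.7, -11.6] [-0.8, -12.7, -11.6] [-2.0, -12.6, -11.5] [-3.2, -12.6, -11.2] 
n 15 dr [0.0, -0.105, 0.0]
[-0.3, -11.2, 0.7] [-0.2, -11.2, 0.8] [-0.1, -11.2, 0.8] [-0.1, -11.2, 0.8] [0.0, -11.2, 0.8] [0.1, -11.2, 0.8] [0.2, -11.2, 0.8] [0.2, -11.2, 0.8] [0.3, -11.2, 0.7] [0.4, -11.2, 0.7] [0.4, -11.2, 0.6] [0.5, -11.2, 0.6] [0.6, -11.2, 0.5] [0.6, -11.2, 0.5] [0.7, -11.2, 0.4] 
[(np.int64(309), np.int64(156), [0.72, 0.13, 0.08]), (np.int64(320), np.int64(157), [0.72, 0.09, 0.07]), (np.int64(316), np.int64(158), [0.71, 0.1, 0.08]), (np.int64(312), np.int64(159), [0.71, 0.12, 0.08]), (np.int64(339), np.int64(159), [0.72, 0.02, 0.05]), (np.int64(316), np.int64(160), [0.71, 0.1, 0.08]), (np.int64(343), np.int64(160), [0.72, 0.0, 0.05]), (np.int64(319), np.int64(161), [0.7, 0.09, 0.07]), (np.int64(310), np.int64(162), [0.7, 0.12, 0.07]), (np.int64(322), np.int64(162), [0.7, 0.08, 0.06]), (np.int64(313), np
[... 213 characters left out ...]
), [0.7, 0.08, 0.05]), (np.int64(316), np.int64(166), [0.69, 0.1, 0.06]), (np.int64(344), np.int64(166), [0.69, -0.0, 0.05]), (np.int64(341), np.int64(167), [0.69, 0.01, 0.06]), (np.int64(342), np.int64(168), [0.68, 0.01, 0.06]), (np.int64(342), np.int64(170), [0.68, 0.01, 0.06]), (np.int64(344), np.int64(172), [0.67, -0.0, 0.05]), (np.int64(341), np.int64(175), [0.66, 0.01, 0.06]), (np.int64(343), np.int64(177), [0.65, 0.0, 0.06]), (np.int64(357), np.int64(188), [0.62, -0.05, 0.02]), (np.int64(357), np.int64(191), [0.61, -0.05, 0.02]), (np.int64(357), np.int64(195), [0.59, -0.05, 0.02]), (np.int64(358), np.int64(199), [0.58, -0.06, 0.02]), (np.int64(297), np.int64(217), [0.48, 0.16, 0.15])]
```

```bash
python3 - <<'E'
from h import *
R=frame(45,-25);G=np.array([.53,.05,.026+.06])
T=G-.054*R[:,2];print(T)
plan(T+[0,0,.06],R,v=25,w=.1)
E
```

```text
[0.54613716 0.06613716 0.13494062]
n 20 dr [-0.023, -0.063, 0.07]
[0.8, -7.5, 3.1] [0.5, -7.6, 2.9] [0.2, -7.7, 2.7] [-0.2, -7.7, 2.5] [-0.6, -7.8, 2.3] [-1.0, -7.8, 2.2] [-1.4, -7.7, 2.1] [-1.8, -7.7, 2.0] [-2.2, -7.6, 2.0] [-2.6, -7.4, 2.0] [-3.0, -7.3, 2.0] [-3.4, -7.1, 2.0] [-3.7, -6.9, 2.1] [-4.1, -6.7, 2.2] [-4.4, -6.5, 2.3] [-4.7, -6.2, 2.4] [-5.0, -5.9, 2.6] [-5.2, -5.6, 2.8] [-5.4, -5.3, 3.0] [-5.6, -5.0, 3.2]
```

{"method": "drive_tool", "body": {
  "plan": [
    {"dr": [-0.023,-0.063,0.07],"xyz": [9.5,-7.5,-1.5],"claw": 1},
    {"dr": [-0.023,-0.063,0.07],"xyz": [9,-7.6,-2],"claw": 1},
    {"dr": [-0.023,-0.063,0.07],"xyz": [8,-7.7,-2.5],"claw": 1},
    {"dr": [-0.023,-0.063,0.07],"xyz": [7,-7.7,-3],"claw": 1},
    {"dr": [-0.023,-0.063,0.07],"xyz": [0,-7.8,2.3],"claw": 1}
  ]
}}

```text
clock: 5.53
tool_pos: [0.6685, 0.0903, 0.2488]
orientation: [[-0.062, 0.949, -0.309], [0.755, 0.247, 0.607], [0.653, -0.196, -0.732]]
contact_force: [0.8, 0.2, -3.0]
gripper_width: 0.0252
```

{"method": "drive_tool", "body": {
  "plan": [
    {"dr": [-0.023,-0.063,0.07],"xyz": [-1,-7.8,2.2],"claw": 1},
    {"dr": [-0.023,-0.063,0.07],"xyz": [-1.4,-7.7,2.1],"claw": 1},
    {"dr": [-0.023,-0.063,0.07],"xyz": [-1.8,-7.7,2],"claw": 1},
    {"dr": [-0.023,-0.063,0.07],"xyz": [-2.2,-7.6,2],"claw": 1},
    {"dr": [-0.023,-0.063,0.07],"xyz": [-2.6,-7.4,2],"claw": 1}
  ]
}}

```text
clock: 5.95
tool_pos: [0.6275, 0.0841, 0.2433]
orientation: [[0.194, 0.956, -0.221], [0.932, -0.109, 0.344], [0.305, -0.273, -0.912]]
contact_force: [0.5, 0.7, -3.2]
gripper_width: 0.0251
```

{"method": "drive_tool", "body": {
  "plan": [
    {"dr": [-0.023,-0.063,0.07],"xyz": [-3,-7.3,2],"claw": 1},
    {"dr": [-0.023,-0.063,0.07],"xyz": [-3.4,-7.1,2],"claw": 1},
    {"dr": [-0.023,-0.063,0.07],"xyz": [-3.7,-6.9,2.1],"claw": 1},
    {"dr": [-0.023,-0.063,0.07],"xyz": [-4.1,-6.7,2.2],"claw": 1},
    {"dr": [-0.023,-0.063,0.07],"xyz": [-4.4,-6.5,2.3],"claw": 1}
  ]
}}

```text
clock: 6.37
tool_pos: [0.5874, 0.0781, 0.2394]
orientation: [[0.449, 0.867, -0.218], [0.89, -0.456, 0.019], [-0.083, -0.202, -0.976]]
contact_force: [-0.2, 0.8, -2.8]
gripper_width: 0.0254
```

```bash
python3 - <<'E'
from h import *
s=manip.get_state();print(s['clock'],s['qpos'].round(1),s['tool_pos'].round(3),s['gripper_width'],s['contact_force'])
R=frame(45,-25);G=np.array([.53,.05,.07]);plan(G-.054*R[:,2],R,v=25,w=.1)
E
```

```text
6.3667 [-30.3  37.9  29.5  92.9 -21.3  67.5 -20.7] [0.587 0.078 0.239] 0.02535495449267571 [-0.22494803  0.81667961 -2.83424   ]
n 6 dr [-0.02, -0.053, 0.057]
[-3.2, -1.0, 21.1] [-2.1, -1.3, 21.2] [-1.1, -1.6, 21.2] [-0.1, -2.0, 21.2] [0.9, -2.4, 21.2] [1.9, -2.9, 21.0]
```

{"method": "drive_tool", "body": {
  "plan": [
    {"dr": [-0.02,-0.053,0.057],"xyz": [-3.2,-1,21],"claw": 1},
    {"dr": [-0.02,-0.053,0.057],"xyz": [-2.1,-1.3,21],"claw": 1},
    {"dr": [-0.02,-0.053,0.057],"xyz": [-1.1,-1.6,21],"claw": 1},
    {"dr": [-0.02,-0.053,0.057],"xyz": [-0.1,-2,21],"claw": 1},
    {"dr": [-0.02,-0.053,0.057],"xyz": [0.9,-2.4,21],"claw": 1}
  ]
}}

```text
clock: 6.78
tool_pos: [0.5534, 0.069, 0.1385]
orientation: [[0.613, 0.739, -0.279], [0.697, -0.672, -0.25], [-0.373, -0.041, -0.927]]
contact_force: [0.4, 0.8, -3.3]
gripper_width: 0.0252
```

{"method": "drive_tool", "body": {
  "plan": [
    {"dr": [-0.02,-0.053,0.057],"xyz": [1.9,-2.9,18],"claw": 1},
    {"dr": [0,0,0],"xyz": [0,0,0],"claw": 1},
    {"dr": [0,0,0],"xyz": [0,0,0],"claw": 1}
  ]
}}

```text
clock: 7.03
tool_pos: [0.5472, 0.0678, 0.1209]
orientation: [[0.635, 0.713, -0.298], [0.647, -0.702, -0.299], [-0.422, -0.003, -0.906]]
contact_force: [-0.5, -0.1, -2.1]
gripper_width: 0.0248
```

```bash
python3 - <<'E'
from h import *
s=manip.get_state();R=np.array(s['orientation']);print(s['clock'],s['qpos'].round(1),s['tool_pos'].round(3),(s['tool_pos']+.073*R[:,2]).round(3),s['contact_force'].round(1))
g=grab('wrist');save('w3',g[0]);P=cloud(g[1],*g[2:])
# bar direction from depth of white bar surface
h=cv2.cvtColor(g[0],cv2.COLOR_RGB2HSV)
m=(h[...,1]<40)&(h[...,2]>130)&(P[...,2]>.02)&(P[...,2]<.16)&(np.hypot(P[...,0]-.53,P[...,1]-.05)<.12)
q=P[m];c=q.mean(0);print(m.sum(),c.round(4),np.linalg.svd(q-c)[2].round(3))
R2=frame(45,-25);G=np.array([.53,.05,.03]);plan(G-.054*R2[:,2],R2,v=25,w=.1)
E
```

```text
7.0333 [-41.9  51.8  37.3  97.1 -16.9  61.3 -44.4] [0.547 0.068 0.121] [0.525 0.046 0.055] [-0.5 -0.1 -2.1]
17324 [0.5572 0.0793 0.081 ] [[-0.704 -0.71   0.001]
 [-0.709  0.704  0.034]
 [ 0.024 -0.023  0.999]]
n 2 dr [0.001, -0.001, 0.003]
[8.3, -0.5, 20.0] [8.3, -0.5, 20.0]
```

View pics/w3.png

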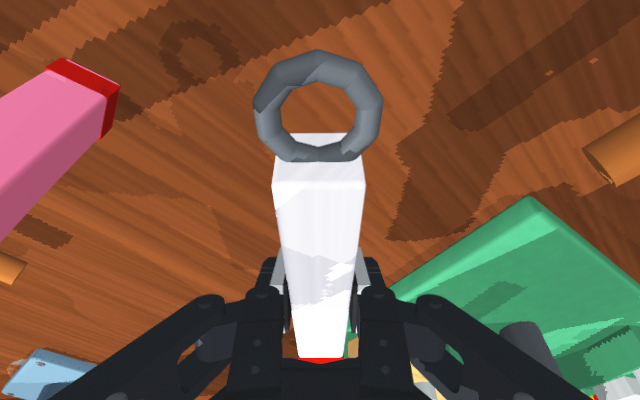

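The bar is level in the grip, top face at z 0.081 and bottom about 0.055. Now lower about 48 mm and release.

{"method": "drive_tool", "body": {
  "plan": [
    {"dr": [0,0,0],"xyz": [7,0,15],"claw": 1},
    {"dr": [0,0,0],"xyz": [7,0,15],"claw": 1},
    {"dr": [0,0,0],"xyz": [4.2,0,9],"claw": 1},
    {"dr": [0,0,0],"xyz": [2,0,4.5],"claw": 1},
    {"dr": [0,0,0],"xyz": [0,0,0],"claw": 1}
  ]
}}

```text
clock: 7.5
tool_pos: [0.5463, 0.0657, 0.0717]
orientation: [[0.637, 0.71, -0.3], [0.644, -0.704, -0.3], [-0.425, -0.002, -0.905]]
contact_force: [0.1, -0.1, -3.3]
gripper_width: 0.0252
```

{"method": "drive_tool", "body": {
  "plan": [
    {"dr": [0,0,0],"xyz": [0,0,0],"claw": 1},
    {"dr": [0,0,0],"xyz": [1,0,2],"claw": 1},
    {"dr": [0,0,0],"xyz": [0,0,0],"claw": 1}
  ]
}}

```text
clock: 7.75
tool_pos: [0.5475, 0.0661, 0.0712]
orientation: [[0.638, 0.711, -0.297], [0.644, -0.703, -0.3], [-0.422, 0.0, -0.906]]
contact_force: [-0.2, 1.6, -2.7]
gripper_width: 0.0255
```

{"method": "drive_tool", "body": {
  "plan": [
    {"dr": [0,0,0],"xyz": [0.5,0,1],"claw": 0.5},
    {"dr": [0,0,0],"xyz": [0,0,0],"claw": 0.1},
    {"dr": [0,0,0],"xyz": [0,0,0],"claw": -0.3},
    {"dr": [0,0,0],"xyz": [0,0,0],"claw": -0.4},
    {"dr": [0,0,0],"xyz": [0,0,0],"claw": -0.4}
  ]
}}

```text
clock: 8.17
tool_pos: [0.5474, 0.0661, 0.0702]
orientation: [[0.637, 0.711, -0.297], [0.644, -0.703, -0.301], [-0.423, 0.0, -0.906]]
contact_force: [0.1, 0.2, -0.0]
gripper_width: 0.0595
```

{"method": "drive_tool", "body": {
  "plan": [
    {"dr": [0,0,0],"xyz": [0,0,-15],"claw": -0.4},
    {"dr": [0,0,0],"xyz": [0,0,-30],"claw": -0.4},
    {"dr": [0,0.1,0],"xyz": [-8,0,-30],"claw": -0.4},
    {"dr": [0,0.11,0],"xyz": [-14,0,-25],"claw": -0.4},
    {"dr": [0,0.11,0],"xyz": [-12,0,-20],"claw": -0.4}
  ]
}}

```text
clock: 8.58
tool_pos: [0.5577, 0.0757, 0.1938]
orientation: [[0.698, 0.712, -0.075], [0.708, -0.702, -0.08], [-0.109, 0.003, -0.994]]
contact_force: [0.2, -0.5, 1.2]
gripper_width: 0.0602
```

{"method": "drive_tool", "body": {
  "plan": [
    {"dr": [0,0.11,0],"xyz": [-10,0,-10],"claw": -0.4},
    {"dr": [0,0,0],"xyz": [0,0,0],"claw": -0.4},
    {"dr": [0,0,0],"xyz": [0,0,0],"claw": -0.4}
  ]
}}

```text
clock: 8.83
tool_pos: [0.5493, 0.0672, 0.2041]
orientation: [[0.706, 0.708, -0.004], [0.708, -0.706, -0.003], [-0.005, -0.001, -1.0]]
contact_force: [-0.2, 1.4, -0.4]
gripper_width: 0.0598
```

```bash
cat > bar.py <<'E'
from h import *
def find(n):
    g=grab('wrist');save(n,g[0]);P=cloud(g[1],*g[2:])
    h=cv2.cvtColor(g[0],cv2.COLOR_RGB2HSV)
    m=(h[...,1]<40)&(h[...,2]>130)&(P[...,2]>.021)&(P[...,2]<.032)&(np.hypot(P[...,0]-.53,P[...,1]-.05)<.13)
    m=cv2.morphologyEx(m.astype(np.uint8),cv2.MORPH_OPEN,np.ones((5,5)))>0
    q=P[m];r=cv2.minAreaRect((q[:,:2]*1000).astype(np.float32));print('top face',m.sum(),q[:,2].mean().round(4),r)
E
python3 - <<'E'
from bar import *
s=manip.get_state();print(s['clock'],s['qpos'].round(1),s['tool_pos'].round(3),s['orientation'].round(3).tolist())
find('w4')
E
```

```text
8.8333 [-37.3  33.   34.4 108.8 -25.1  46.1 -34.3] [0.549 0.067 0.204] [[0.706, 0.708, -0.004], [0.708, -0.706, -0.003], [-0.005, -0.001, -1.0]]
top face 4695 0.0252 ((532.1259765625, 52.7374267578125), (135.6228485107422, 25.749792098999023), 45.80507278442383)
```

View pics/w4.png

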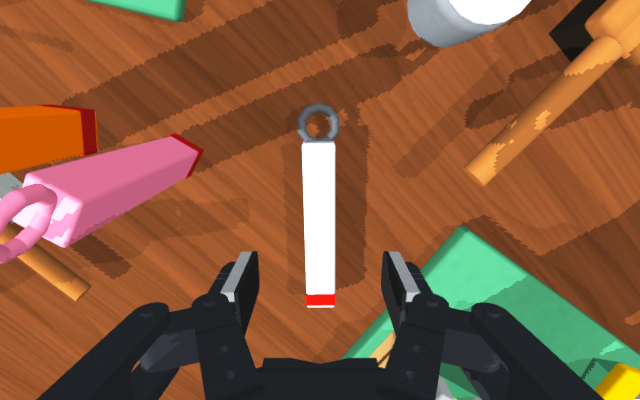

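The bar lies flat (top face z 0.025, az 45.8°). Before regrasping I'll look at the fixture from above.

```bash
python3 - <<'E'
from h import *
plan([.48,-.15,.33],frame(10.5,0),v=38)
E
```

```text
n 9 dr [0.0, 0.001, 0.067]
[-22.8, 11.6, -14.0] [-22.0, 13.1, -14.0] [-21.0, 14.5, -14.0] [-20.0, 15.9, -14.0] [-18.9, 17.2, -14.0] [-17.6, 18.5, -14.0] [-16.3, 19.6, -14.1] [-15.0, 20.7, -14.1] [-13.5, 21.6, -14.1]
```

{"method": "drive_tool", "body": {
  "plan": [
    {"dr": [0,0,0.067],"xyz": [-23,12,-14],"claw": -0.4},
    {"dr": [0,0,0.067],"xyz": [-22,13,-14],"claw": -0.4},
    {"dr": [0,0,0.067],"xyz": [-21,14.5,-14],"claw": -0.4},
    {"dr": [0,0,0.067],"xyz": [-20,16,-14],"claw": -0.4},
    {"dr": [0,0,0.067],"xyz": [-19,17,-14],"claw": -0.4}
  ]
}}

```text
clock: 9.3
tool_pos: [0.5114, -0.053, 0.2733]
orientation: [[0.898, 0.439, -0.007], [0.439, -0.898, -0.006], [-0.009, 0.003, -1.0]]
contact_force: [0.6, 0.0, 0.3]
gripper_width: 0.0596
```

{"method": "drive_tool", "body": {
  "plan": [
    {"dr": [0,0,0.067],"xyz": [-17.6,18.5,-14],"claw": -0.4},
    {"dr": [0,0,0.067],"xyz": [-16,19.6,-14],"claw": -0.4},
    {"dr": [0,0,0.067],"xyz": [-15,20.7,-14],"claw": -0.4},
    {"dr": [0,0,0.067],"xyz": [-13.5,21.6,-14],"claw": -0.4},
    {"dr": [0,0,0],"xyz": [0,0,0],"claw": -0.4}
  ]
}}

```text
clock: 9.72
tool_pos: [0.4811, -0.1548, 0.3323]
orientation: [[0.984, 0.179, -0.003], [0.179, -0.984, -0.009], [-0.005, 0.009, -1.0]]
contact_force: [0.6, -0.7, -0.6]
gripper_width: 0.0599
```

{"method": "drive_tool", "body": {
  "plan": [
    {"dr": [0,0,0],"xyz": [0,0,0],"claw": -0.4},
    {"dr": [0,0,0],"xyz": [0,0,0],"claw": -0.4}
  ]
}}

```text
clock: 9.88
tool_pos: [0.4819, -0.1486, 0.3293]
orientation: [[0.982, 0.19, -0.007], [0.189, -0.982, -0.005], [-0.008, 0.004, -1.0]]
contact_force: [0.8, 1.2, -0.0]
gripper_width: 0.0595
```

```bash
python3 - <<'E'
from h import *
s=manip.get_state();print(s['clock'],s['qpos'].round(1),s['tool_pos'].round(3))
g=grab('wrist');save('w5',g[0]);np.savez('w5',im=g[0],d=g[1],K=g[2],D=g[3],T=g[4])
P=cloud(g[1],*g[2:])
m=((P[...,2]>.092)&(P[...,2]<.101)&(np.hypot(P[...,0]-.472,P[...,1]+.128)<.085)).astype(np.uint8)
n,l,st,c=cv2.connectedComponentsWithStats(m)
for i in range(1,n):
    if st[i,4]>60:
        q=P[l==i];r=cv2.minAreaRect((q[:,:2]*1000).astype(np.float32));print(st[i,4],c[i].round(),[np.round(x,1) for x in r],q[:,2].mean().round(4))
E
```

```text
9.8833 [-30.4  20.8  53.3 110.3 -19.   58.6 -47.9] [ 0.482 -0.149  0.329]
181 [271. 135.] [array([516.6, -95.6]), array([11.1, 13.6]), np.float64(10.2)] 0.0959
179 [321. 135.] [array([ 525.4, -141.3]), array([11.3, 12.3]), np.float64(10.8)] 0.0959
151 [275. 233.] [array([ 419.1, -113.4]), array([11.8, 13.7]), np.float64(11.3)] 0.0957
144 [320. 233.] [array([ 427.7, -159.6]), array([11.3, 12.4]), np.float64(10.7)] 0.0959
```

View pics/w5.png

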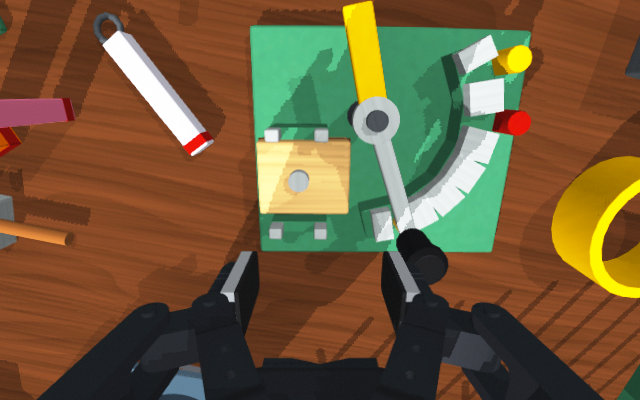

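The saddles agree to 1 mm between views: seat (0.472, −0.128), az 10.5°. Going back to the bar.

```bash
python3 - <<'E'
from h import *
s=np.load('w5.npz');g=s['K'],s['D'],s['T'];P=cloud(s['d'],*g)
print('hub',P[121,377],ray((377,121),*g,.125),'yel',ray((517,59),*g,.068),'red',ray((517,121),*g,.068),'grip',P[265,430])
m=(P[...,2]>.150)&(P[...,2]<.18)&(np.hypot(P[...,0]-.446,P[...,1]+.242)<.05);q=P[m];print('cap',m.sum(),q.mean(0),cv2.minEnclosingCircle((q[:,:2]*1000).astype(np.float32)))
plan([.527,.047,.12],frame(45.8,0),v=35)
E
```

```text
hub [ 0.54888107 -0.18455444  0.1255895 ] [[ 0.54886285 -0.1846652   0.125     ]] yel [[ 0.63136608 -0.31575721  0.068     ]] red [[ 0.57538982 -0.33700936  0.068     ]] grip [ 0.44971859 -0.24462901  0.17280274]
cap 1207 [ 0.45161393 -0.24322339  0.1690493 ] ((446.0771789550781, -244.41905212402344), 17.9234619140625)
n 10 dr [0.0, 0.001, -0.061]
[8.3, -18.4, 20.8] [9.4, -17.9, 20.8] [10.5, -17.2, 20.8] [11.5, -16.6, 20.8] [12.4, -15.8, 20.8] [13.4, -15.1, 20.8] [14.2, -14.2, 20.9] [15.0, -13.3, 20.9] [15.8, -12.4, 20.9] [16.5, -11.4, 20.9]
```

{"method": "drive_tool", "body": {
  "plan": [
    {"dr": [0,0,-0.061],"xyz": [8.3,-18.4,20],"claw": -0.4},
    {"dr": [0,0,-0.061],"xyz": [9.4,-17.9,20],"claw": -0.4},
    {"dr": [0,0,-0.061],"xyz": [10.5,-17.2,20],"claw": -0.4},
    {"dr": [0,0,-0.061],"xyz": [11.5,-16.6,20],"claw": -0.4},
    {"dr": [0,0,-0.061],"xyz": [12.4,-15.8,20],"claw": -0.4}
  ]
}}

```text
clock: 10.35
tool_pos: [0.5042, -0.0498, 0.2276]
orientation: [[0.878, 0.478, -0.007], [0.478, -0.878, -0.004], [-0.008, 0.001, -1.0]]
contact_force: [0.4, 0.0, 0.2]
gripper_width: 0.0594
```

{"method": "drive_tool", "body": {
  "plan": [
    {"dr": [0,0,-0.061],"xyz": [13.4,-15,20],"claw": -0.4},
    {"dr": [0,0,-0.061],"xyz": [14.2,-14.2,20],"claw": -0.4},
    {"dr": [0,0,-0.061],"xyz": [15,-13.3,20],"claw": -0.4},
    {"dr": [0,0,-0.061],"xyz": [15.8,-12.4,20],"claw": -0.4},
    {"dr": [0,0,-0.061],"xyz": [16.5,-11.4,20],"claw": -0.4}
  ]
}}

```text
clock: 10.77
tool_pos: [0.5262, 0.0475, 0.1268]
orientation: [[0.694, 0.72, -0.007], [0.72, -0.694, -0.004], [-0.008, -0.002, -1.0]]
contact_force: [1.2, -0.3, -0.4]
gripper_width: 0.0598
```

{"method": "drive_tool", "body": {
  "plan": [
    {"dr": [0,0,0],"xyz": [0,0,0],"claw": -0.4},
    {"dr": [0,0,0],"xyz": [0,0,0],"claw": -0.4}
  ]
}}

```text
clock: 10.93
tool_pos: [0.5256, 0.0471, 0.127]
orientation: [[0.695, 0.719, -0.009], [0.719, -0.695, -0.005], [-0.01, -0.003, -1.0]]
contact_force: [-0.3, 0.7, 0.9]
gripper_width: 0.0597
```

```bash
python3 - <<'E'
from bar import *
find('w6')
s=manip.get_state();print(s['tool_pos'],s['contact_force'])
plan([.527,.0475,.076],frame(45.8,0),v=20)
E
```

```text
top face 9867 0.0252 ((531.8104858398438, 52.020599365234375), (135.29428100585938, 26.055511474609375), 45.738525390625)
[0.52615042 0.0455862  0.12803524] [ 0.18878543 -1.28085467  0.76206765]
n 3 dr [-0.0, 0.003, -0.0]
[0.8, -0.2, 17.3] [0.8, -0.2, 17.3] [0.7, -0.2, 17.3]
```

{"method": "drive_tool", "body": {
  "plan": [
    {"dr": [0,0.009,0],"xyz": [0.6,-0.1,20],"claw": -0.4},
    {"dr": [0,0,0],"xyz": [0.6,0,18],"claw": -0.4},
    {"dr": [0,0,0],"xyz": [0,0,12],"claw": -0.4},
    {"dr": [0,0,0],"xyz": [0,0,1],"claw": -0.4},
    {"dr": [0,0,0],"xyz": [0,0,0],"claw": -0.4}
  ]
}}

```text
clock: 11.4
tool_pos: [0.5272, 0.045, 0.0779]
orientation: [[0.699, 0.715, 0.001], [0.715, -0.699, 0.001], [0.001, -0.001, -1.0]]
contact_force: [-0.5, 1.2, 0.3]
gripper_width: 0.0599
```

{"method": "drive_tool", "body": {
  "plan": [
    {"dr": [0,0,0],"xyz": [0,0,0],"claw": 0},
    {"dr": [0,0,0],"xyz": [0,0,0],"claw": 0.3},
    {"dr": [0,0,0],"xyz": [0,0,0],"claw": 0.6},
    {"dr": [0,0,0],"xyz": [0,0,0],"claw": 1},
    {"dr": [0,0,0],"xyz": [0,0,0],"claw": 1}
  ],
  "squeeze": 60
}}

```text
clock: 11.82
tool_pos: [0.528, 0.0457, 0.079]
orientation: [[0.698, 0.716, 0.003], [0.716, -0.698, 0.002], [0.004, 0.001, -1.0]]
contact_force: [-1.2, 0.4, 5.0]
gripper_width: 0.0245
```

```bash
python3 - <<'E'
from h import *
s=manip.get_state();print(s['tool_pos'],s['orientation'].round(3).tolist(),s['contact_force'],s['gripper_width'])
plan([.527,.047,.16],v=25)
E
```

```text
[0.52802796 0.04565279 0.07903516] [[0.698, 0.716, 0.003], [0.716, -0.698, 0.002], [0.004, 0.001, -1.0]] [-1.21765951  0.35310274  5.03084437] 0.024498902590707628
n 4 dr [0.0, 0.0, 0.0]
[0.1, -0.4, -20.2] [0.1, -0.4, -20.2] [0.1, -0.4, -20.2] [0.1, -0.4, -20.2]
```

{"method": "drive_tool", "body": {
  "plan": [
    {"dr": [0,0,0],"xyz": [0,0,-15],"claw": 1},
    {"dr": [0,0,0],"xyz": [0,0,-30],"claw": 1},
    {"dr": [0,0,0],"xyz": [0,0,-35],"claw": 1},
    {"dr": [0,0,0],"xyz": [0,0,-35],"claw": 1},
    {"dr": [0,0,0],"xyz": [0,0,-35],"claw": 1}
  ]
}}

```text
clock: 12.23
tool_pos: [0.5264, 0.0452, 0.2295]
orientation: [[0.699, 0.715, 0.0], [0.715, -0.699, 0.002], [0.001, -0.001, -1.0]]
contact_force: [0.8, 1.8, -1.8]
gripper_width: 0.0248
```

```bash
python3 - <<'E'
from h import *
s=manip.get_state();print(s['tool_pos'],s['contact_force'],s['gripper_width'])
plan([.472,-.128,.23],frame(10.5,0),v=25)
E
```

```text
[0.52643793 0.04521412 0.22948051] [ 0.78214811  1.7642485  -1.75034451] 0.024808405456445567
n 8 dr [-0.0, -0.0, 0.077]
[-20.2, 10.3, -0.1] [-19.4, 11.8, -0.1] [-18.4, 13.2, -0.1] [-17.4, 14.6, -0.1] [-16.2, 15.9, -0.1] [-14.9, 17.1, -0.1] [-13.6, 18.2, -0.1] [-12.1, 19.2, -0.1]
```

{"method": "drive_tool", "body": {
  "plan": [
    {"dr": [0,0,0.077],"xyz": [-20,10.3,0],"claw": 1},
    {"dr": [0,0,0.077],"xyz": [-19.4,11.8,0],"claw": 1},
    {"dr": [0,0,0.077],"xyz": [-18.4,13.2,0],"claw": 1},
    {"dr": [0,0,0.077],"xyz": [-17.4,14.6,0],"claw": 1},
    {"dr": [0,0,0.077],"xyz": [-16.2,15.9,0],"claw": 1}
  ]
}}

```text
clock: 12.65
tool_pos: [0.4912, -0.0653, 0.2267]
orientation: [[0.919, 0.393, -0.001], [0.393, -0.919, 0.001], [-0.001, -0.002, -1.0]]
contact_force: [0.7, 0.9, -2.8]
gripper_width: 0.0247
```

{"method": "drive_tool", "body": {
  "plan": [
    {"dr": [0,0,0.077],"xyz": [-15,17,0],"claw": 1},
    {"dr": [0,0,0.077],"xyz": [-13.6,18.2,0],"claw": 1},
    {"dr": [0,0,0.077],"xyz": [-12,19.2,0],"claw": 1},
    {"dr": [0,0,0],"xyz": [0,0,0],"claw": 1},
    {"dr": [0,0,0],"xyz": [0,0,0],"claw": 1}
  ]
}}

```text
clock: 13.07
tool_pos: [0.4708, -0.1302, 0.2267]
orientation: [[0.985, 0.174, -0.001], [0.174, -0.985, 0.001], [-0.001, -0.001, -1.0]]
contact_force: [0.5, 0.1, -2.7]
gripper_width: 0.0246
```

```bash
python3 - <<'E'
from h import *
s=manip.get_state();print(s['tool_pos'],s['contact_force'],s['gripper_width'],s['qpos'].round(1))
g=grab('wrist');save('w7',g[0]);P=cloud(g[1],*g[2:])
h=cv2.cvtColor(g[0],cv2.COLOR_RGB2HSV)
m=(h[...,1]<40)&(h[...,2]>130)&(P[...,2]>.14)&(P[...,2]<.20)&(np.hypot(P[...,0]-.472,P[...,1]+.128)<.11)
m=cv2.morphologyEx(m.astype(np.uint8),cv2.MORPH_OPEN,np.ones((5,5)))>0
q=P[m];print('bar top',q[:,2].mean(),cv2.minAreaRect((q[:,:2]*1000).astype(np.float32)));
c=q.mean(0);print(np.linalg.svd(q-c,full_matrices=False)[2].round(3))
m=((P[...,2]>.092)&(P[...,2]<.101)&(np.hypot(P[...,0]-.472,P[...,1]+.128)<.085)).astype(np.uint8)
n,l,st,c=cv2.connectedComponentsWithStats(m)
for i in range(1,n):
    if st[i,4]>60: print(st[i,4],cv2.minAreaRect((P[l==i][:,:2]*1000).astype(np.float32)))
plan([.472,-.128,.18],frame(10.5,0),v=25)
E
```

```text
[ 0.47081025 -0.13018115  0.22667168] [ 0.54764882  0.12980604 -2.74543033] 0.024586886689993176 [-26.4  28.1  46.9 117.8 -28.6  45.9 -42.3]
bar top 0.1727935745181591 ((485.61505126953125, -127.35045623779297), (120.1319808959961, 31.07071304321289), 7.483150959014893)
[[-0.985 -0.174  0.008]
 [-0.174  0.985  0.005]
 [ 0.009 -0.004  1.   ]]
317 ((516.5408325195312, -94.26853942871094), (11.815457344055176, 10.98745346069336), 11.540861129760742)
217 ((525.9113159179688, -144.32046508789062), (11.411057472229004, 7.098855972290039), 11.912970542907715)
n 2 dr [-0.001, 0.0, -0.003]
[0.3, -0.3, 23.3] [0.3, -0.3, 23.3]
```

```bash
python3 - <<'E'
from h import *
for i in range(2):
    s=manip.get_state();g=grab('wrist');P=cloud(g[1],*g[2:])
    h=cv2.cvtColor(g[0],cv2.COLOR_RGB2HSV)
    a=np.radians(10.5);e=np.array([[np.cos(a),np.sin(a)],[-np.sin(a),np.cos(a)]])
    m=(h[...,1]<40)&(h[...,2]>130)&(P[...,2]>.165)&(P[...,2]<.180)
    q=(P[m][:,:2]-[.472,-.1277])@e.T
    for lo in(30,45,60):
        k=(q[:,0]*1000>lo)&(q[:,0]*1000<lo+15)&(abs(q[:,1])<.03);print(lo,k.sum(),np.percentile(q[k,1],[2,98]).round(4),end=' ')
    m=(P[...,2]>.092)&(P[...,2]<.101);q=(P[m][:,:2]-[.472,-.1277])@e.T;k=(abs(q[:,0]-.05)<.01)&(abs(q[:,1])<.035)
    y=q[k,1];print('cheeks',y[y>0].min().round(4),y[y<0].max().round(4),'tcp',((s['tool_pos'][:2]-[.472,-.1277])@e.T).round(4))
E
```

```text
30 2199 [-0.0127  0.0117] 45 2458 [-0.0128  0.0116] 60 2558 [-0.0129  0.0116] cheeks 0.0206 -0.021 tcp [-0.0007 -0.001 ]
30 2193 [-0.0118  0.0126] 45 2456 [-0.0119  0.0125] 60 2687 [-0.0119  0.0126] cheeks 0.0215 -0.0201 tcp [ 0.0001 -0.0002]
```

The bar is centred over the slots to within 1 mm and aligned. Lowering.

{"method": "drive_tool", "body": {
  "plan": [
    {"dr": [0,0,0],"xyz": [0.3,0,15],"claw": 1},
    {"dr": [0,0,0],"xyz": [0,0,15],"claw": 1},
    {"dr": [0,0,0],"xyz": [0,0,14],"claw": 1},
    {"dr": [0,0,0],"xyz": [0,0,8],"claw": 1},
    {"dr": [0,0,0],"xyz": [0,0,6],"claw": 1}
  ]
}}

```text
clock: 13.63
tool_pos: [0.473, -0.1268, 0.1686]
orientation: [[0.983, 0.182, -0.0], [0.182, -0.983, 0.002], [0.0, -0.002, -1.0]]
contact_force: [-0.8, -0.1, -2.0]
gripper_width: 0.0247
```

{"method": "drive_tool", "body": {
  "plan": [
    {"dr": [0,0,0],"xyz": [0,0,4],"claw": 1},
    {"dr": [0,0,0],"xyz": [0,0,4],"claw": 1},
    {"dr": [0,0,0],"xyz": [0,0,3],"claw": 1},
    {"dr": [0,0,0],"xyz": [0,0,1],"claw": 1},
    {"dr": [0,0,0],"xyz": [0,0,0],"claw": 1}
  ]
}}

```text
clock: 14.05
tool_pos: [0.4733, -0.1274, 0.1576]
orientation: [[0.984, 0.181, 0.002], [0.181, -0.984, 0.002], [0.002, -0.002, -1.0]]
contact_force: [-1.0, 0.5, -3.4]
gripper_width: 0.0246
```

{"method": "drive_tool", "body": {
  "plan": [
    {"dr": [0,0,0],"xyz": [0,0,2],"claw": 1},
    {"dr": [0,0,0],"xyz": [0,0,1],"claw": 1},
    {"dr": [0,0,0],"xyz": [0,0,0],"claw": 1}
  ]
}}

```text
clock: 14.3
tool_pos: [0.4733, -0.1274, 0.1545]
orientation: [[0.984, 0.181, 0.001], [0.181, -0.984, 0.002], [0.002, -0.002, -1.0]]
contact_force: [0.8, 0.1, -3.4]
gripper_width: 0.0247
```

{"method": "drive_tool", "body": {
  "plan": [
    {"dr": [0,0,0],"xyz": [0,0,1],"claw": 1},
    {"dr": [0,0,0],"xyz": [0,0,1],"claw": 1},
    {"dr": [0,0,0],"xyz": [0,0,0],"claw": 1}
  ]
}}

```text
clock: 14.55
tool_pos: [0.4733, -0.1276, 0.1539]
orientation: [[0.984, 0.18, 0.002], [0.18, -0.984, 0.004], [0.002, -0.003, -1.0]]
contact_force: [-6.2, 2.5, 20.1]
gripper_width: 0.0249
```

Firm contact at the expected height. Now release, rise and check.

{"method": "drive_tool", "body": {
  "plan": [
    {"dr": [0,0,0],"xyz": [0,0,-1.5],"claw": 1},
    {"dr": [0,0,0],"xyz": [0,0,0],"claw": 0.5},
    {"dr": [0,0,0],"xyz": [0,0,0],"claw": 0.1},
    {"dr": [0,0,0],"xyz": [0,0,0],"claw": -0.3},
    {"dr": [0,0,0],"xyz": [0,0,0],"claw": -0.3}
  ]
}}

```text
clock: 14.97
tool_pos: [0.4734, -0.1275, 0.1541]
orientation: [[0.984, 0.181, 0.002], [0.181, -0.984, 0.002], [0.002, -0.001, -1.0]]
contact_force: [-0.6, 0.3, 0.1]
gripper_width: 0.0552
```

{"method": "drive_tool", "body": {
  "plan": [
    {"dr": [0,0,0],"xyz": [0,0,-12],"claw": -0.3},
    {"dr": [0,0,0],"xyz": [0,0,-25],"claw": -0.3},
    {"dr": [0,0,0],"xyz": [0,0,-35],"claw": -0.3},
    {"dr": [0,0,0],"xyz": [0,0,-35],"claw": -0.3},
    {"dr": [0,0,0],"xyz": [0,0,-20],"claw": -0.3}
  ]
}}

```text
clock: 15.38
tool_pos: [0.4737, -0.1287, 0.2848]
orientation: [[0.984, 0.179, 0.005], [0.179, -0.984, 0.001], [0.005, -0.0, -1.0]]
contact_force: [1.3, 0.7, -0.0]
gripper_width: 0.0556
```

```bash
python3 - <<'E'
from h import *
s=manip.get_state();print(s['clock'],s['tool_pos'],s['qpos'].round(1),s['gripper_width'])
g=grab('wrist');save('w8',g[0]);np.savez('w8',im=g[0],d=g[1],K=g[2],D=g[3],T=g[4]);P=cloud(g[1],*g[2:])
a=np.radians(10.5);e=np.array([[np.cos(a),np.sin(a)],[-np.sin(a),np.cos(a)]])
q=P.reshape(-1,3);k=(np.hypot(q[:,0]-.472,q[:,1]+.128)<.09)&(q[:,2]>.0985)&(q[:,2]<.108);q=q[k]
xy=(q[:,:2]-[.472,-.1277])@e.T;k=abs(xy[:,1])<.025;xy=xy[k];z=q[k,2]
print('x',np.percentile(xy[:,0],[1,99]),'y',np.percentile(xy[:,1],[1,99]),'z',z.mean(),np.linalg.lstsq(np.c_[xy,np.ones(len(z))],z,rcond=None)[0].round(4))
E
```

```text
15.3833 [ 0.4737497  -0.12869244  0.28475314] [-31.2  23.   51.9 115.1 -23.   52.3 -46.8] 0.055595211923074025
x [-0.06987683  0.07460564] y [-0.01174427  0.01349666] z 0.10027612361898776 [-0.0016  0.0011  0.1003]
```

View pics/w8.png

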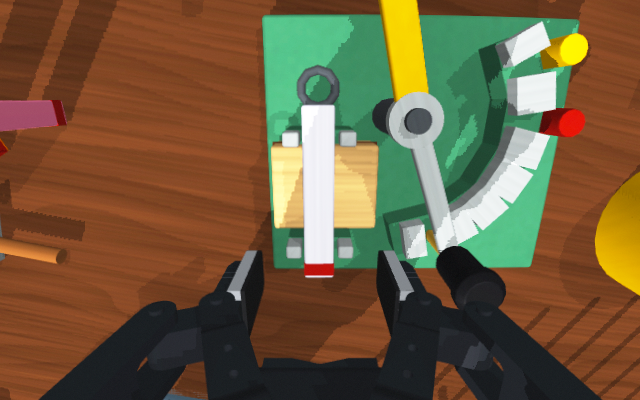

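The bar is seated: top face z 0.100, level, centred to about 2 mm in x and 1 mm in y. Next is the lever grip at (0.446, −0.244).

```bash
python3 - <<'E'
from h import *
s=np.load('w8.npz');g=s['K'],s['D'],s['T'];P=cloud(s['d'],*g);q=P.reshape(-1,3)
print('gate z',P[95,535],P[40,525],'hub',P[121,417],ray((417.5,121.5),*g,.126))
m=(q[:,2]>.166)&(q[:,2]<.18)&(np.hypot(q[:,0]-.446,q[:,1]+.242)<.04);print('cap',m.sum(),cv2.minEnclosingCircle((q[m][:,:2]*1000).astype(np.float32)))
plan([.446,-.244,.255],frame(10.5,0),v=30)
E
```

```text
gate z [ 0.58977049 -0.29714135  0.06847203] [ 0.62931517 -0.27222875  0.07024153] hub [ 0.54881922 -0.18385725  0.12516622] [[ 0.54855228 -0.18404108  0.126     ]]
cap 1414 ((446.1784973144531, -244.60098266601562), 18.055660247802734)
n 5 dr [0.0, -0.002, -0.001]
[-9.9, 21.5, 6.3] [-9.9, 21.5, 6.3] [-9.9, 21.5, 6.4] [-9.9, 21.5, 6.4] [-9.9, 21.5, 6.4]
```

{"method": "drive_tool", "body": {
  "plan": [
    {"dr": [0,-0.005,0],"xyz": [-10,21.5,6],"claw": -0.3},
    {"dr": [0,0,0],"xyz": [-10,21.5,6],"claw": -0.3},
    {"dr": [0,0,0],"xyz": [-10,21.5,6],"claw": -0.3},
    {"dr": [0,0,0],"xyz": [-10,21.5,6],"claw": -0.3},
    {"dr": [0,0,0],"xyz": [-10,21.5,6],"claw": -0.3}
  ]
}}

```text
clock: 15.85
tool_pos: [0.4428, -0.2434, 0.2512]
orientation: [[0.984, 0.181, -0.003], [0.181, -0.984, 0.001], [-0.003, -0.001, -1.0]]
contact_force: [0.9, 0.2, -0.4]
gripper_width: 0.0555
```

{"method": "drive_tool", "body": {
  "plan": [
    {"dr": [0,0,0],"xyz": [0,0,0],"claw": -0.3},
    {"dr": [0,0,0],"xyz": [0,0,0],"claw": -0.3}
  ]
}}

```text
clock: 16.02
tool_pos: [0.4424, -0.2436, 0.2513]
orientation: [[0.984, 0.177, -0.004], [0.177, -0.984, 0.001], [-0.004, -0.001, -1.0]]
contact_force: [0.8, 0.1, -0.2]
gripper_width: 0.0556
```

```bash
python3 - <<'E'
from h import *
s=manip.get_state();print(s['clock'],s['tool_pos'],s['qpos'].round(1))
plan([.446,-.2445,.198],frame(10.5,0),v=15)
E
```

```text
16.0167 [ 0.44239255 -0.24361342  0.25127247] [-13.8  27.7  48.6 114.5 -27.   49.9 -30.2]
n 4 dr [-0.0, 0.001, -0.001]
[0.9, 0.4, 13.3] [0.9, 0.4, 13.3] [0.9, 0.4, 13.3] [0.9, 0.4, 13.3]
```

{"method": "drive_tool", "body": {
  "plan": [
    {"dr": [0,0.003,0],"xyz": [1,0.4,13.5],"claw": -0.3},
    {"dr": [0,0,0],"xyz": [1,0.4,13.5],"claw": -0.3},
    {"dr": [0,0,0],"xyz": [1,0.4,13],"claw": -0.3},
    {"dr": [0,0,0],"xyz": [0.5,0,13],"claw": -0.3},
    {"dr": [0,0,0],"xyz": [0,0,0],"claw": -0.3}
  ]
}}

```text
clock: 16.43
tool_pos: [0.4459, -0.2414, 0.1954]
orientation: [[0.983, 0.182, -0.005], [0.182, -0.983, 0.003], [-0.004, -0.004, -1.0]]
contact_force: [-0.8, 0.0, -0.1]
gripper_width: 0.0556
```

{"method": "drive_tool", "body": {
  "plan": [
    {"dr": [0,0,0],"xyz": [0,0,0],"claw": 0},
    {"dr": [0,0,0],"xyz": [0,0,0],"claw": 0.3},
    {"dr": [0,0,0],"xyz": [0,0,0],"claw": 0.6},
    {"dr": [0,0,0],"xyz": [0,0,0],"claw": 1},
    {"dr": [0,0,0],"xyz": [0,0,0],"claw": 1}
  ],
  "squeeze": 80
}}

```text
clock: 16.85
tool_pos: [0.4468, -0.2438, 0.1985]
orientation: [[0.984, 0.18, 0.0], [0.18, -0.984, -0.0], [0.0, 0.0, -1.0]]
contact_force: [-0.6, -4.9, -1.6]
gripper_width: 0.0326
```

{"method": "drive_tool", "body": {
  "plan": [
    {"dr": [0,0,0],"xyz": [0,0,0],"claw": 1},
    {"dr": [0,0,0],"xyz": [0,0,0],"claw": 1}
  ]
}}

```text
clock: 17.02
tool_pos: [0.4468, -0.2438, 0.1985]
orientation: [[0.984, 0.18, 0.0], [0.18, -0.984, -0.0], [0.0, 0.0, -1.0]]
contact_force: [-0.5, -4.9, -0.5]
gripper_width: 0.0323
```

{"method": "drive_tool", "body": {
  "plan": [
    {"dr": [0,0,0],"xyz": [0,0,-4],"claw": 1},
    {"dr": [0,0,0],"xyz": [0,0,-4],"claw": 1},
    {"dr": [0,0,0],"xyz": [0,0,0],"claw": 1}
  ]
}}

```text
clock: 17.27
tool_pos: [0.4465, -0.2431, 0.2061]
orientation: [[0.984, 0.18, -0.001], [0.18, -0.984, 0.001], [-0.001, -0.001, -1.0]]
contact_force: [-0.1, -4.5, -7.8]
gripper_width: 0.0323
```

{"method": "drive_tool", "body": {
  "plan": [
    {"dr": [0,0,0],"xyz": [0,0,-4],"claw": 1},
    {"dr": [0,0,0],"xyz": [0,0,-4.5],"claw": 1},
    {"dr": [0,0,0],"xyz": [0,0,-0.5],"claw": 1},
    {"dr": [0,0,0],"xyz": [0,0,0],"claw": 1}
  ]
}}

```text
clock: 17.6
tool_pos: [0.4464, -0.2429, 0.215]
orientation: [[0.984, 0.18, -0.001], [0.18, -0.984, 0.002], [-0.001, -0.002, -1.0]]
contact_force: [-1.6, -5.6, -10.2]
gripper_width: 0.0326
```

```bash
python3 - <<'E'
from h import *
s=manip.get_state();print(s['clock'],s['tool_pos'],s['contact_force'],s['qpos'].round(1))
g=grab('scene');T=np.linalg.inv(g[4])
P=cloud(g[1],*g[2:]);q=P.reshape(-1,3);h=g[0].reshape(-1,3).astype(int)
k=(np.hypot(q[:,0]-.4465,q[:,1]+.2435)<.022)&(q[:,2]>.115)&(q[:,2]<.2);print('grip z max/min',np.percentile(q[k,2],[1,50,99]))
# arc in local tool coordinates
C=np.array([.5487,-.1845]);p=s['tool_pos'];r=p[:2]-C;print('radius',np.linalg.norm(r),np.degrees(np.arctan2(r[1],r[0])))
n=20;th=1.6/n
R0=np.array(s['orientation']);
rot=lambda t:Ro.from_rotvec([0,0,t]).as_matrix()
# chord in tool frame, same for each row as the tool turns with the lever
d3=np.r_[(rot(th)[:2,:2]@r)-r,0];print('row shift',(R0.T@d3*1000).round(2),'turn',(-th))
save('s2',cv2.resize(g[0][165:290,150:310],None,fx=4,fy=4,interpolation=2))
E
```

```text
17.6 [ 0.44638091 -0.24287003  0.21495199] [ -1.62016767  -5.58027828 -10.19658113] [-11.2  31.   45.4 115.5 -30.7  46.  -27.4]
grip z max/min [0.11751733 0.16782573 0.19439817]
radius 0.11779752656596032 -150.29651453978565
row shift [ 3.47  8.76 -0.02] turn -0.08
```

View pics/s2.png

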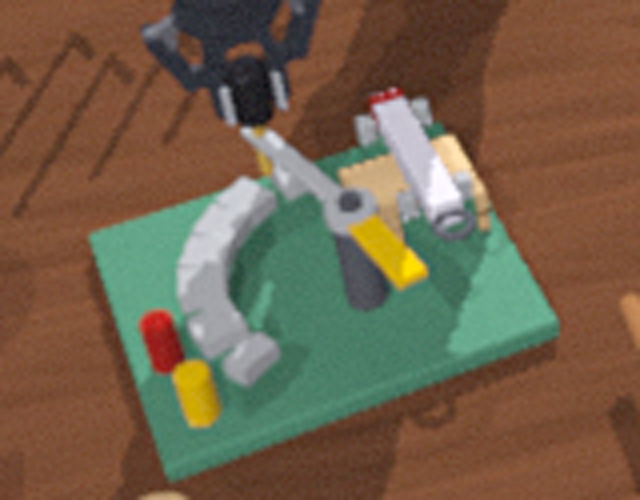

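The grip is lifted 16.5 mm (10 N, gap visible above the arm at (250,125)). Now swing the lever.

{"method": "drive_tool", "body": {
  "plan": [
    {"dr": [0,0,-0.08],"xyz": [3.5,8.9,0],"claw": 1},
    {"dr": [0,0,-0.08],"xyz": [3.5,8.9,0],"claw": 1},
    {"dr": [0,0,-0.08],"xyz": [3.5,8.9,0],"claw": 1}
  ]
}}

```text
clock: 17.9
tool_pos: [0.4633, -0.2661, 0.2145]
orientation: [[0.911, 0.412, -0.002], [0.412, -0.911, 0.002], [-0.001, -0.003, -1.0]]
contact_force: [-0.5, -3.8, -9.7]
gripper_width: 0.0328
```

```bash
cat > arc.py <<'E'
from h import *
import sys
def arc(n,th,left=None):
    s=manip.get_state();C=np.array([.549,-.1845]);p=s['tool_pos'];r=p[:2]-C;az=np.arctan2(r[1],r[0])
    print(s['clock'],p.round(4),'F',s['contact_force'].round(1),'w',s['gripper_width'].round(4),'radius',np.linalg.norm(r).round(4),'lever',(az+np.radians(150.3)).round(3),'q',s['qpos'].round(0))
    R0=np.array(s['orientation']);xa=np.arctan2(R0[1,0],R0[0,0]);print('x az - lever',np.degrees(xa-az).round(1))
    t=az+th;d=np.r_[C+.1185*np.array([np.cos(t),np.sin(t)])-p[:2],0];print('row',(R0.T@d*1000).round(2))
arc(1,.08)
E
python3 arc.py
```

```text
Traceback (most recent call last):
  File "arc.py", line 8, in <module>
    arc(1,.08)
    ~~~^^^^^^^
  File "arc.py", line 5, in arc
    print(s['clock'],p.round(4),'F',s['contact_force'].round(1),'w',s['gripper_width'].round(4),'radius',np.linalg.norm(r).round(4),'lever',(az+np.radians(150.3)).round(3),'q',s['qpos'].round(0))
                                                                    ^^^^^^^^^^^^^^^^^^^^^^^^
AttributeError: 'float' object has no attribute 'round'
```

Swinging freely. I'll continue.

{"method": "drive_tool", "body": {
  "plan": [
    {"dr": [0,0,-0.08],"xyz": [3.5,8.9,0],"claw": 1},
    {"dr": [0,0,-0.08],"xyz": [3.5,8.9,0],"claw": 1},
    {"dr": [0,0,-0.08],"xyz": [3.5,8.9,0],"claw": 1},
    {"dr": [0,0,-0.08],"xyz": [3.5,8.9,0],"claw": 1},
    {"dr": [0,0,-0.08],"xyz": [3.5,8.9,0],"claw": 1}
  ]
}}

```text
clock: 18.32
tool_pos: [0.5022, -0.2938, 0.2143]
orientation: [[0.679, 0.735, -0.002], [0.735, -0.679, 0.002], [-0.0, -0.003, -1.0]]
contact_force: [-1.1, -4.6, -9.7]
gripper_width: 0.0324
```

```bash
sed -i "s/s\['gripper_width'\].round(4)/round(s['gripper_width'],4)/" arc.py; python3 arc.py
```

```text
18.3167 [ 0.5022 -0.2938  0.2143] F [-1.1 -4.6 -9.7] w 0.0324 radius 0.1189 lever 0.647 q [  1.  34.  34. 104. -25.  49.   5.]
x az - lever 160.5
row [ 3.89  8.67 -0.03]
```

{"method": "drive_tool", "body": {
  "plan": [
    {"dr": [0,0,-0.08],"xyz": [3.5,8.9,0],"claw": 1},
    {"dr": [0,0,-0.08],"xyz": [3.5,8.9,0],"claw": 1},
    {"dr": [0,0,-0.08],"xyz": [3.5,8.9,0],"claw": 1},
    {"dr": [0,0,-0.08],"xyz": [3.5,8.9,0],"claw": 1},
    {"dr": [0,0,-0.08],"xyz": [3.5,8.9,0],"claw": 1}
  ]
}}

```text
clock: 18.73
tool_pos: [0.5488, -0.3039, 0.2141]
orientation: [[0.339, 0.941, -0.002], [0.941, -0.339, 0.001], [0.0, -0.003, -1.0]]
contact_force: [-0.6, -4.2, -10.5]
gripper_width: 0.0322
```

{"method": "drive_tool", "body": {
  "plan": [
    {"dr": [0,0,-0.08],"xyz": [3.5,8.9,0],"claw": 1},
    {"dr": [0,0,-0.08],"xyz": [3.5,8.9,0],"claw": 1},
    {"dr": [0,0,-0.08],"xyz": [3.5,8.9,0],"claw": 1},
    {"dr": [0,0,-0.08],"xyz": [3.5,8.9,0],"claw": 1},
    {"dr": [0,0,0],"xyz": [0,0,0],"claw": 1}
  ]
}}

```text
clock: 19.15
tool_pos: [0.5879, -0.2977, 0.2141]
orientation: [[0.023, 1.0, -0.001], [1.0, -0.023, 0.001], [0.001, -0.001, -1.0]]
contact_force: [0.4, -6.2, -9.6]
gripper_width: 0.0325
```

```bash
python3 arc.py
```

```text
19.15 [ 0.5879 -0.2977  0.2141] F [ 0.4 -6.2 -9.6] w 0.0325 radius 0.1197 lever 1.384 q [  8.  39.  23.  92. -18.  53.  35.]
x az - lever 159.7
row [ 4.75  8.34 -0.  ]
```

{"method": "drive_tool", "body": {
  "plan": [
    {"dr": [0,0,-0.072],"xyz": [3.1,8,0],"claw": 1},
    {"dr": [0,0,-0.072],"xyz": [3.1,8,0],"claw": 1},
    {"dr": [0,0,-0.072],"xyz": [3.1,8,0],"claw": 1},
    {"dr": [0,0,0],"xyz": [0,0,0],"claw": 1},
    {"dr": [0,0,0],"xyz": [0,0,0],"claw": 1}
  ]
}}

```text
clock: 19.57
tool_pos: [0.6104, -0.2875, 0.214]
orientation: [[-0.187, 0.982, -0.002], [0.982, 0.187, 0.001], [0.001, -0.001, -1.0]]
contact_force: [2.4, -5.1, -9.8]
gripper_width: 0.0328
```

```bash
python3 arc.py
```

```text
19.5667 [ 0.6104 -0.2875  0.214 ] F [ 2.4 -5.1 -9.8] w 0.0328 radius 0.1199 lever 1.59 q [  9.  40.  20.  89. -16.  54.  44.]
x az - lever 160.0
row [ 4.93  8.28 -0.  ]
```

{"method": "drive_tool", "body": {
  "plan": [
    {"dr": [0,0,-0.008],"xyz": [0.4,0.9,3],"claw": 1},
    {"dr": [0,0,0],"xyz": [0,0,3],"claw": 1},
    {"dr": [0,0,0],"xyz": [0,0,3],"claw": 1},
    {"dr": [0,0,0],"xyz": [0,0,0],"claw": 1}
  ]
}}

```text
clock: 19.9
tool_pos: [0.6111, -0.2871, 0.2051]
orientation: [[-0.194, 0.981, -0.001], [0.981, 0.194, 0.001], [0.001, -0.001, -1.0]]
contact_force: [1.6, -4.1, -8.2]
gripper_width: 0.0326
```

{"method": "drive_tool", "body": {
  "plan": [
    {"dr": [0,0,0],"xyz": [0,0,3],"claw": 1},
    {"dr": [0,0,0],"xyz": [0,0,2],"claw": 1},
    {"dr": [0,0,0],"xyz": [0,0,0],"claw": 1}
  ]
}}

```text
clock: 20.15
tool_pos: [0.6116, -0.2867, 0.2005]
orientation: [[-0.195, 0.981, 0.0], [0.981, 0.195, 0.001], [0.001, 0.0, -1.0]]
contact_force: [2.8, -4.5, -8.5]
gripper_width: 0.0324
```

```bash
python3 arc.py
```

```text
20.15 [ 0.6116 -0.2867  0.2005] F [ 2.8 -4.5 -8.5] w 0.0324 radius 0.1199 lever 1.602 q [  9.  41.  19.  89. -16.  53.  44.]
x az - lever 159.7
row [4.95 8.27 0.01]
```

The spring is still pulling at about 2 mm lift, so the pin is in the slot. Lower the rest and release.

{"method": "drive_tool", "body": {
  "plan": [
    {"dr": [0,0,0],"xyz": [0,0,1.5],"claw": 1},
    {"dr": [0,0,0],"xyz": [0,0,1],"claw": 1},
    {"dr": [0,0,0],"xyz": [0,0,0],"claw": 1}
  ]
}}

```text
clock: 20.4
tool_pos: [0.6117, -0.2868, 0.1986]
orientation: [[-0.194, 0.981, 0.0], [0.981, 0.194, 0.001], [0.001, 0.001, -1.0]]
contact_force: [3.6, -3.5, -4.8]
gripper_width: 0.0325
```

{"method": "drive_tool", "body": {
  "plan": [
    {"dr": [0,0,0],"xyz": [0,0,0],"claw": 0.5},
    {"dr": [0,0,0],"xyz": [0,0,0],"claw": 0.1},
    {"dr": [0,0,0],"xyz": [0,0,0],"claw": -0.3},
    {"dr": [0,0,0],"xyz": [0,0,0],"claw": -0.3},
    {"dr": [0,0,0],"xyz": [0,0,0],"claw": -0.3}
  ]
}}

```text
clock: 20.82
tool_pos: [0.611, -0.2867, 0.1985]
orientation: [[-0.193, 0.981, -0.001], [0.981, 0.193, 0.002], [0.002, -0.0, -1.0]]
contact_force: [0.8, -0.7, -0.5]
gripper_width: 0.0554
```

{"method": "drive_tool", "body": {
  "plan": [
    {"dr": [0,0,0],"xyz": [0,0,-12],"claw": -0.3},
    {"dr": [0,0,0],"xyz": [0,0,-25],"claw": -0.3},
    {"dr": [0,0,0],"xyz": [0,0,-30],"claw": -0.3},
    {"dr": [0,0,0],"xyz": [0,0,-35],"claw": -0.3},
    {"dr": [0,0,0],"xyz": [0,0,-35],"claw": -0.3}
  ]
}}

```text
clock: 21.23
tool_pos: [0.6107, -0.2871, 0.3376]
orientation: [[-0.193, 0.981, -0.001], [0.981, 0.193, 0.002], [0.002, -0.001, -1.0]]
contact_force: [0.1, -0.3, -0.8]
gripper_width: 0.0557
```

{"method": "drive_tool", "body": {
  "plan": [
    {"dr": [0,0,0],"xyz": [-40,0,-20],"claw": -0.3},
    {"dr": [0,0,0],"xyz": [-40,0,0],"claw": -0.3},
    {"dr": [0,0,0],"xyz": [-20,0,0],"claw": -0.3},
    {"dr": [0,0,0],"xyz": [0,0,0],"claw": -0.3},
    {"dr": [0,0,0],"xyz": [0,0,0],"claw": -0.3}
  ]
}}

```text
clock: 21.65
tool_pos: [0.6293, -0.384, 0.3543]
orientation: [[-0.191, 0.982, -0.001], [0.982, 0.191, 0.001], [0.001, -0.001, -1.0]]
contact_force: [-0.3, 0.3, -1.2]
gripper_width: 0.0558
```

```bash
python3 - <<'E'
from h import *
s=manip.get_state();print(s['clock'],s['tool_pos'],s['contact_force'].round(1))
im=[]
for n in('wrist','scene','top'):
    g=grab(n);P=cloud(g[1],*g[2:]);q=P.reshape(-1,3)
    k=(np.hypot(q[:,0]-.6116,q[:,1]+.2870)<.025)&(q[:,2]>.13)&(q[:,2]<.2)
    if k.sum()>20:
        top=k&(q[:,2]>np.percentile(q[k,2],95)-.006)
        c=cv2.minEnclosingCircle((q[top][:,:2]*1000).astype(np.float32));print(n,'cap top',np.percentile(q[k,2],[90,97]).round(4),c,np.degrees(np.arctan2(c[0][1]+184.5,c[0][0]-549)))
    a=np.radians(10.5);e=np.array([[np.cos(a),np.sin(a)],[-np.sin(a),np.cos(a)]])
    xy=(q[:,:2]-[.472,-.1277])@e.T;k=(abs(xy[:,1])<.02)&(xy[:,0]>-.07)&(xy[:,0]<.02)&(q[:,2]>.097)&(q[:,2]<.106)
    if k.sum()>20: print(n,'bar top z',q[k,2].mean().round(4),'y',np.percentile(xy[k,1],[2,98]).round(4))
    im.append(g[0])
C=np.zeros((600,800,3),np.uint8)
C[:250,:400]=cv2.resize(im[0],(400,250));C[:250,400:]=cv2.resize(im[2][100:300,140:460],(400,250));C[250:600,:800]=cv2.resize(im[1][120:300,130:541],(800,350),interpolation=2)
save('fin',C)
E
```

```text
21.65 [ 0.62932999 -0.38404878  0.35434773] [-0.3  0.3 -1.2]
wrist cap top [0.1729 0.1734] ((611.0291137695312, -287.7348327636719), 17.769119262695312) -59.00025761670793
scene cap top [0.1754 0.1775] ((615.0955200195312, -287.6854248046875), 18.456405639648438) -57.35836889074808
scene bar top z 0.1025 y [-0.013   0.0141]
top cap top [0.1747 0.177 ] ((610.6341552734375, -286.5874938964844), 16.762693405151367) -58.87900101563663
top bar top z 0.1011 y [-0.0127  0.0128]
```

View pics/fin.png

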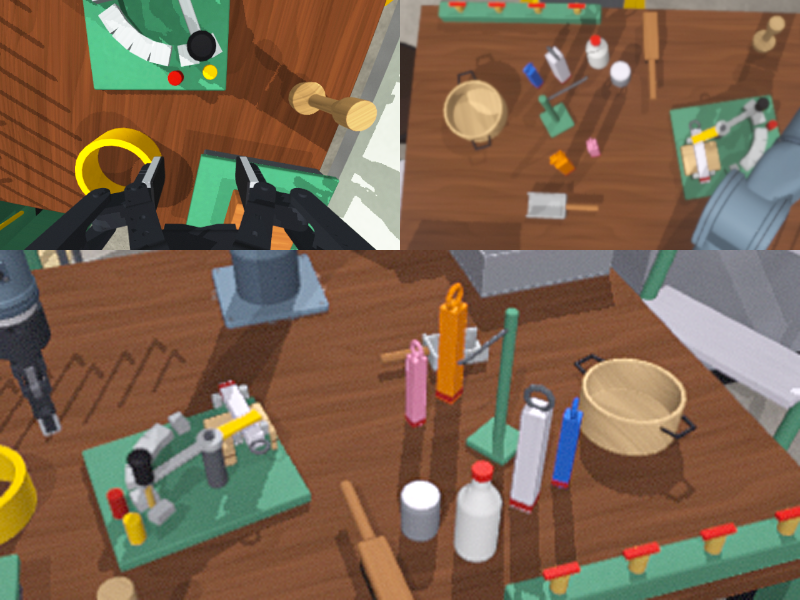

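The grip is in the notch by the yellow post with its cap top at 0.173 m, which is fully down. The dog lies over the bar and the bystanders have not moved.

```bash
python3 -c "
from plant import manip
print(manip.finish_job())"
```

```text
the job is handed in; nothing more can be done
None
```

The job is done and handed in at about 22 s on the robot's clock, well under the 72 s limit. I lifted the small aluminium bar off its hook and laid it flat on the bench. It dropped about 5 mm when I let go. I then took it afresh and seated it in the saddles while the lever was still in its open notch. Last, I raised the grip 16.5 mm, swung the lever to the notch at the yellow post, let the grip down and backed the arm away.

**Last checks:**
- **Bar:** its top face is at 0.100–0.1025 m in the three views (0.101 m expected), level, and centred to about 2 mm along and 1 mm across the saddles.
- **Lever:** it stands at about 1.60 rad with the yellow dog over the bar.
- **Grip:** the cap top read 0.173 m in the wrist camera, which is fully down. The scene and top cameras read up to 4 mm higher, within their noise.
- **Bystanders:** the tin, spray bottle, scoop and riddle look unmoved in the last pictures. I did not re-measure their positions.
- **Forces:** the highest reading I saw was about 21 N, while pressing the bar into the saddles; nothing touched the robot at the end.

No check failed. One oddity was the gripper opening of 32.5 mm on the lever grip, where 30 mm or 36 mm was expected; the grip still held through the lift and swing.

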